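# Load the slide-scanner dock

### The arm

A 6-joint arm with a two-finger parallel gripper is mounted at the origin on the work surface. World frame = base frame: x ahead of the robot, y to its left, z up, the work surface at z = 0. Lengths are in mm, angles in rad, forces in N, time in s.
With the tool pointing down it reaches from about 400 to 925 mm from the base axis. Payload 12.5 kg.
Tool frame: the origin (TCP) lies at the centre of the arm's flange, where the gripper is bolted on; the fingertips stand 190 mm ahead of it and the grasp point (between the pads) lies 171 mm ahead of it; z points along the fingers, y is the line along which they close (so a half turn about z gives the same grasp; the last joint's range is limited). The gripper opens to 95 mm and grips with 3 to 60 N. Pads are 20 mm wide; open, the fingers measure 119 mm over their backs; the gripper's body (75 mm by 180 mm) begins 59 mm behind the grasp point.
Start: joints at [1.007, 0.491, 1.559, -0, 1.092, -0.106], TCP at [276.212, 560.653, 404.761] pointing down, gripper open.
Joint ranges: [-3.1, 3.1], [-0.84, 2.19], [0.05, 2.79], [-1.13, 4.28], [0.06, 2.93], [-2.69, 2.69]. Speed limits (rad/s): [2.22, 2.22, 2.79, 3.14, 3.14, 3.14].

### API

Orientations are given as [roll, pitch, yaw] about the fixed x, y, z axes, in that order (R = Rz(yaw) Ry(pitch) Rx(roll)).
In Python, from cell import env, read_camera, search_frame, cut_out gives the robot as it stands. The module is installed in compiled form; this text tells all that it offers.
- The arm moves only by the tool move_arm, never from a script. Its argument "commands" is a list of rows, each a list of 3 entries, a list of its own where there are three numbers: the shift along the world's x, y, z normalised to -1 to 1, where 1 is 0.03 m, then the turn about the world's z normalised to -1 to 1, where 1 is 0.08 rad, then the opening, from -1 (shut) to 1 (fully open), so that 0 is half open. A call has 1 to 20 rows; each row shifts and turns the commanded pose from where the row before left it; what a row does not reach is not made up. A row lasts 1/12 s, in which the tool goes at most 41.7 mm and 7.16 degrees, less where a joint would pass 70% of its speed; a pose out of reach is approached as far as the arm can. A call with a number of a shift or a turn outside -1 to 1 is refused whole. A call with a gripper value outside its range is refused whole. The fingers move at their own pace and stop on an object; the grip force is fixed at half the most. Time passes only in rows, so rows that do not move let the fingers close. It gives the time, the measured TCP pose, the force, the opening and the grip force at its end, in the units of the state.
- env.state(): the state, without advancing time (a new reading comes with each control period).
- read_camera(name): name is "scene" or "side" or "wrist"; returns a dict with "image" (400x640x3 uint8, red, green, blue), "fx", "fy", "cx", "cy" (pixels), "rvec" (rotation vector, rad) and "tvec" (3), from world to camera coordinates, as OpenCV has them. Camera axes: x right, y down, z forward; pixel columns grow to the right and rows downward; lengths in mm; the calibration is good to about 2 mm. The wrist camera is an equidistant fisheye: a pixel r from the principal point sees the ray r / f radians off the axis. A picture is of the moment at which its call begins. There is no depth.
- env.job_done(): hands the job in; it is judged then, once.
Trained networks look in a picture, given as the dict that the camera call returned (one of the last four; its "shot" number tells which), for a name from the list of things; names that differ only in an ending like _2 or _b are one class to them, and where a whole thing is asked for, a point or a joint stands for the part that bears it (a point fixed in the world has none). Each returns a list of dicts, best first, with "confidence" (0 to 1); they miss things now and then, are a little off and sometimes report something else, mostly with a low value. They report only what shows in the picture. A call takes as long as a camera call.
- search_frame(thing, picture): "at" ([column, row] in pixels, amid what is visible of it).
- cut_out(thing, picture): "region" (400x640 bool, what is visible of it) and "at" ([column, row] in pixels, amid what is visible of it).
The state is a dict: "t": time; "joints": joint angles; "qvel": joint speeds; "tau": joint torques, N m; "eef_pos": TCP position; "tcp_rot": TCP orientation; "ft_force": force on the tool from outside, world axes, zero at the start; "moment": the same for the moment, N m; "opening": opening from 0.0 (shut) to 1.0 (fully open); "grip_force": force on a finger pad.
Only numpy, scipy, OpenCV 4.12 (cv2) and the standard library are available. Lean on these libraries where they do the work, as an engineer would, in place of code of your own. Each camera call takes 0.05 s, during which the arm holds its last target. There are 200 camera calls.

### The job

The scanner's loading tray is locked in. Take the orange-handled release rod and push its steel tip through the yellow-framed slot to press the hidden latch tab, so that the tray springs out, and lay the rod back on its blue mat. Stack every slide cassette on the open tray, each lying flat and square and pushed right up against both black fences, then push the loaded tray back in until it latches; leave the other bench things where they are.

Things in the scene. Friction and masses are not known exactly. Their poses are not given: they have to be found in the camera images.
- slot (a point): Centre of the yellow-framed slot in the blue front panel of the dock's latch housing, at the panel's outer face, 50 mm above the bench. 14 mm wide (y), 20 mm high (z), panel 5 mm thick. x points level into the slot, away from the robot's side, y left, z up. A yellow stripe on the housing's top runs straight back above the slot's middle. Hidden behind the slot, 45 mm in from the outer face, is the upright latch tab (36 by 34 mm).
- dock: White scanner dock, fixed on the bench, axes as the slot's; origin on the bench, 30 mm behind the slot panel and 80 mm to the slot's right. Latch housing: 85 mm high, x -30 to 160, y 20 to 125 mm. Tower, 150 mm high: x 90 to 210, y -120 to 10 mm. Grey base plate, 10 mm high: x -155 to 110, y -105 to -5 mm; the open tray overhangs it.
- latch (a joint): Turn of the hidden latch tab about its upright pivot, rad: 0 at rest, about 0.13 (tab pressed 5 mm) frees the tray, 0.25 (9 mm) is its stop. It takes about 4 to 7 N and springs back to 0 when let go.
- tray (a joint): Slide of the tray, m: 0 latched in, 0.09 fully out (along the slot's -x). Once freed it springs out by itself in about half a second and is held out by about 5 N. Pushed back to 0 (it can go on to -0.005) it latches by itself; this takes a push of 10 to 18 N.
- corner (a point): Inner corner of the tray's nest, on its floor (24 mm above the bench), where two black fences (46 mm high, 8 mm thick) meet; moves with the tray, axes as the slot's. Far fence: inner face x = 0. Left fence: inner face y = 0, two posts, x 0 to -20 and -88 to -108 mm, a finger gap between. A squared cassette's centre is at x -55, y -32 mm. Floor to x -157, y -82 mm, open to the right.
- tray_front (a point): Centre of the front face of the blue lip at the tray's front, where it is pushed (towards its +x): 82 mm wide, 12 to 34 mm above the bench (the point at 23 mm), 8 mm thick, rising 10 mm above the tray floor; 165 mm in front of the far fence.
- mat: Blue fabric tool mat, fixed, 240 by 100 mm, 3 mm thick; origin at the centre of its underside, x along its length.
- rod: The release rod as a body (origin on the underside, below rod_mid; x towards the steel tip).
- rod_mid (a point): Release rod, 185 mm long, 100 g: a square orange handle (22 by 22 mm, 90 mm long, black bands) and a round steel shaft 9 mm thick and 95 mm long on the same axis. The point is on the axis where handle and shaft meet: the handle runs from here to x = -90 mm, the tip is at x = +95 mm. Lies on its mat, axis 11 mm above the mat, tip pointing away from the robot.
- cassette_a_mid (a point): Green slide cassette, a flat plastic box 110 (x) by 64 (y) by 10 mm (z), 90 g; the point is its centre, 5 mm above its underside. May be absent.
- cassette_b_mid (a point): Yellow slide cassette, a flat plastic box 110 (x) by 64 (y) by 10 mm (z), 90 g; the point is its centre, 5 mm above its underside. May be absent.
- cassette_c_mid (a point): Blue slide cassette, a flat plastic box 110 (x) by 64 (y) by 10 mm (z), 90 g; the point is its centre, 5 mm above its underside. May be absent.
- cassette_d_mid (a point): Red slide cassette, a flat plastic box 110 (x) by 64 (y) by 10 mm (z), 90 g; the point is its centre, 5 mm above its underside. May be absent.
- cassette_e_mid (a point): White slide cassette, a flat plastic box 110 (x) by 64 (y) by 10 mm (z), 90 g; the point is its centre, 5 mm above its underside. May be absent.
- reagent: Bystander: clear bottle with a blue cap, 64 mm wide, 130 mm high; origin under its centre.
- stain_jar: Bystander: amber jar with a red cap, 60 mm wide, 90 mm high; origin under its centre.
- buffer_jar: Bystander: white jar, 56 mm wide, 85 mm high; origin under its centre.
- tip_box: Bystander: blue pipette tip box, 115 by 80 mm, 62 mm high; origin under its centre.
- dish: Bystander: glass dish, 90 mm wide, 16 mm high; origin under its centre.
- tube_rack: Bystander: white rack with capped tubes, 160 by 50 mm, 81 mm high; origin under its centre.

How it is judged (in metres and radians):
On the way, in this order (a step that is already met when the one before it is completed fails the run):
1. the rod, through the slot, presses the hidden latch tab far enough to free the tray (value of joint latch above 0.13 rad and contact force between rod and latch above 0.5 N), for 0.02 s.
2. all cassettes are stacked flat and square against both fences on the open tray (value of joint tray above 0.08 m and x of cassette_a_mid in the frame of corner between -0.059 and -0.0525 m and y of cassette_a_mid in the frame of corner between -0.036 and -0.0295 m and z of cassette_a_mid in the frame of corner between 0.003 and 0.049 m and angle between the x axis of each of cassette_a_mid, cassette_b_mid, cassette_c_mid, cassette_d_mid, cassette_e_mid and the x axis of corner, either way round below 0.06 rad and angle between the z axis of each of cassette_a_mid, cassette_b_mid, cassette_c_mid, cassette_d_mid, cassette_e_mid and the z axis of corner, either way round below 0.06 rad and x of cassette_b_mid in the frame of corner between -0.059 and -0.0525 m and y of cassette_b_mid in the frame of corner between -0.036 and -0.0295 m and z of cassette_b_mid in the frame of corner between 0.003 and 0.049 m and x of cassette_c_mid in the frame of corner between -0.059 and -0.0525 m and y of cassette_c_mid in the frame of corner between -0.036 and -0.0295 m and z of cassette_c_mid in the frame of corner between 0.003 and 0.049 m and x of cassette_d_mid in the frame of corner between -0.059 and -0.0525 m and y of cassette_d_mid in the frame of corner between -0.036 and -0.0295 m and z of cassette_d_mid in the frame of corner between 0.003 and 0.049 m and x of cassette_e_mid in the frame of corner between -0.059 and -0.0525 m and y of cassette_e_mid in the frame of corner between -0.036 and -0.0295 m and z of cassette_e_mid in the frame of corner between 0.003 and 0.049 m), for 0.3 s.
3. the loaded tray is pushed in and latched (value of joint tray below 0.006 m and value of joint latch below 0.06 rad and x of cassette_a_mid in the frame of corner between -0.059 and -0.0525 m and y of cassette_a_mid in the frame of corner between -0.036 and -0.0295 m and z of cassette_a_mid in the frame of corner between 0.003 and 0.049 m and angle between the x axis of each of cassette_a_mid, cassette_b_mid, cassette_c_mid, cassette_d_mid, cassette_e_mid and the x axis of corner, either way round below 0.06 rad and angle between the z axis of each of cassette_a_mid, cassette_b_mid, cassette_c_mid, cassette_d_mid, cassette_e_mid and the z axis of corner, either way round below 0.06 rad and x of cassette_b_mid in the frame of corner between -0.059 and -0.0525 m and y of cassette_b_mid in the frame of corner between -0.036 and -0.0295 m and z of cassette_b_mid in the frame of corner between 0.003 and 0.049 m and x of cassette_c_mid in the frame of corner between -0.059 and -0.0525 m and y of cassette_c_mid in the frame of corner between -0.036 and -0.0295 m and z of cassette_c_mid in the frame of corner between 0.003 and 0.049 m and x of cassette_d_mid in the frame of corner between -0.059 and -0.0525 m and y of cassette_d_mid in the frame of corner between -0.036 and -0.0295 m and z of cassette_d_mid in the frame of corner between 0.003 and 0.049 m and x of cassette_e_mid in the frame of corner between -0.059 and -0.0525 m and y of cassette_e_mid in the frame of corner between -0.036 and -0.0295 m and z of cassette_e_mid in the frame of corner between 0.003 and 0.049 m), for 0.3 s.
At the end, for the whole second after the job is handed in: The tray is latched in (within 6 mm, the latch tab back at rest); every cassette lies in the tray's stack, flat and square within 0.06 rad, within 4 mm of both fences; the rod's middle (where handle and shaft meet) rests on the mat; all at rest (all of step 3 and x of rod_mid in the frame of mat between -0.12 and 0.12 m and y of rod_mid in the frame of mat between -0.05 and 0.05 m and z of rod_mid in the frame of mat between 0.005 and 0.022 m and linear speed of rod below 0.02 m/s); the robot touches nothing.
It fails at once if a bystander is moved by more than 40 mm (distance of any of reagent, stain_jar, buffer_jar, tip_box, dish, tube_rack from where it was at the start of the episode above 0.04 m).
Of cassette_a, cassette_b, cassette_c, cassette_d, cassette_e only 3 to 5 are there at a start; the rules pass over those that are not, and their reading is None.
At some moment in a run one of rod may be knocked a few centimetres aside while the robot is not near it.
Once in a run the grip may slacken for a moment while it holds something.
It also fails if it takes over 210 s, if anything falls off the work surface, if the arm or the gripper's body presses on something with over 40 N, if the wrist force passes 120 N, or if a joint passes its speed limit or range.

## Working session

There is one attempt and no reset: what is moved stays moved. The work goes in short steps, Python scripts to look and compute and a tool call to move; the robot and the scene stay as the last step left them, time stands still between calls to the robot, and variables do not carry over. Pictures are saved under pics/ and viewed, at most 14 in all, crops included, and the job is handed in when it is done.

Besides the shell and the picture viewer there is one more tool, called after ">>>" as name(argument=value, ...), one argument or row to a line, values as JSON. move_arm: Moves the arm, as the interface text tells. Its arguments: {"type":"object","properties":{"commands":{"type":"array","items":{"type":"array"}}},"required":["commands"]}

```bash
mkdir -p pics; cat > h.py <<'E'
import numpy as np, cv2
from cell import env, read_camera, search_frame, cut_out
def save(p,n,crop=None,s=1):
    im=p["image"][...,::-1]
    if crop: x0,y0,x1,y1=crop; im=im[y0:y1,x0:x1]
    cv2.imwrite(f"pics/{n}.png",cv2.resize(im,None,fx=s,fy=s,interpolation=cv2.INTER_CUBIC))
def ray(p,uv,fish=False):
    R=cv2.Rodrigues(np.array(p["rvec"],float))[0];t=np.array(p["tvec"],float).ravel()
    x=(uv[0]-p["cx"])/p["fx"];y=(uv[1]-p["cy"])/p["fy"]
    if fish:
        r=np.hypot(x,y); d=np.array([x/r*np.sin(r),y/r*np.sin(r),np.cos(r)]) if r>1e-9 else np.array([0,0,1.])
    else: d=np.array([x,y,1.])
    return -R.T@t, R.T@d
def at_z(p,uv,z,fish=False):
    c,d=ray(p,uv,fish); return c+d*(z-c[2])/d[2]
def proj(p,P,fish=False):
    R=cv2.Rodrigues(np.array(p["rvec"],float))[0];t=np.array(p["tvec"],float).ravel()
    q=R@np.array(P,float)+t
    if fish:
        r=np.hypot(q[0],q[1]); th=np.arctan2(r,q[2]); x,y=q[:2]/max(r,1e-9)*th
    else: x,y=q[:2]/q[2]
    return np.array([p["fx"]*x+p["cx"],p["fy"]*y+p["cy"]])
E
python3 - <<'E'
from h import *
s=env.state(); print(s)
for n in("scene","side","wrist"):
    p=read_camera(n); save(p,n+"0",s=1.25)
    c,d=ray(p,(320,200)); print(n,c.round(),d.round(2),p["fx"],p["cx"],p["cy"])
    for t in("slot","rod","rod_mid","mat","cassette_a_mid","cassette_b_mid","cassette_c_mid","cassette_d_mid","cassette_e_mid","tray_front","corner","dock"):
        print(t,[(np.round(q["at"]).tolist(),round(q["confidence"],2)) for q in search_frame(t,p)[:4]])
E
```

```text
{'t': 0.0, 'joints': array([ 1.00739642e+00,  4.91539998e-01,  1.55946839e+00, -4.99958119e-06,
        1.09166044e+00, -1.05608907e-01]), 'qvel': array([-0.00066758,  0.00113713,  0.00083627,  0.00066349, -0.00092369,
       -0.00072318]), 'tau': array([ 7.56976715e-04, -6.12636995e+01, -2.58191568e+01,  6.92080893e-02,
        4.81750583e-02, -1.70724948e-04]), 'eef_pos': array([276.19339206, 560.61803653, 404.16725801]), 'tcp_rot': array([-3.14052200e+00, -1.09033975e-04,  2.68380390e+00]), 'ft_force': array([-0.49705595, -0.02188518,  0.03774674]), 'moment': array([-0.00522165, -0.01373205,  0.0267097 ]), 'grip_force': 0.0, 'opening': 1.002685268172059}
scene [1255.  362. 1047.] [-0.6  -0.25 -0.76] 431.23850166442486 317.10041332848857 203.25213691883172
slot [([266.0, 221.0], 0.54), ([401.0, 231.0], 0.42)]
rod [([400.0, 231.0], 0.53), ([410.0, 299.0], 0.28)]
rod_mid [([400.0, 232.0], 0.7), ([435.0, 186.0], 0.39)]
mat [([400.0, 244.0], 0.63), ([266.0, 222.0], 0.57)]
cassette_a_mid [([246.0, 179.0], 0.75), ([260.0, 257.0], 0.68)]
cassette_b_mid [([222.0, 208.0], 0.7)]
cassette_c_m
[... 547 characters left out ...]
6.0], 0.21)]
cassette_b_mid []
cassette_c_mid [([301.0, 361.0], 0.74)]
cassette_d_mid []
cassette_e_mid [([316.0, 154.0], 0.64)]
tray_front [([373.0, 249.0], 0.56)]
corner [([370.0, 248.0], 0.81)]
dock [([404.0, 228.0], 0.89), ([229.0, 315.0], 0.51)]
wrist [203. 596. 385.] [ 0.28 -0.12 -0.95] 309.70691628693146 315.34745961663117 194.777431431977
slot []
rod [([213.0, 326.0], 0.46), ([48.0, 370.0], 0.4)]
rod_mid [([211.0, 329.0], 0.43)]
mat [([228.0, 319.0], 0.95)]
cassette_a_mid [([54.0, 361.0], 0.51)]
cassette_b_mid []
cassette_c_mid [([48.0, 369.0], 0.74), ([22.0, 332.0], 0.64)]
cassette_d_mid []
cassette_e_mid [([313.0, 320.0], 0.56)]
tray_front []
corner []
dock [([228.0, 319.0], 0.46)]
```

View pics/scene0.png

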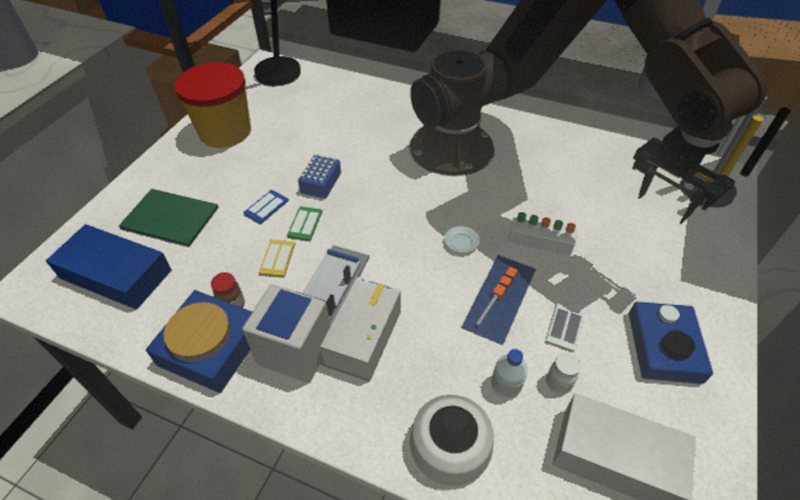

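View pics/side0.png

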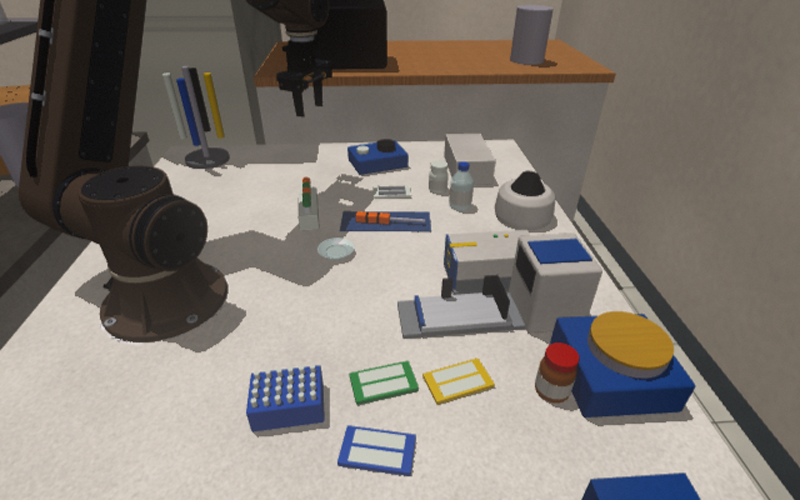

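View pics/wrist0.png

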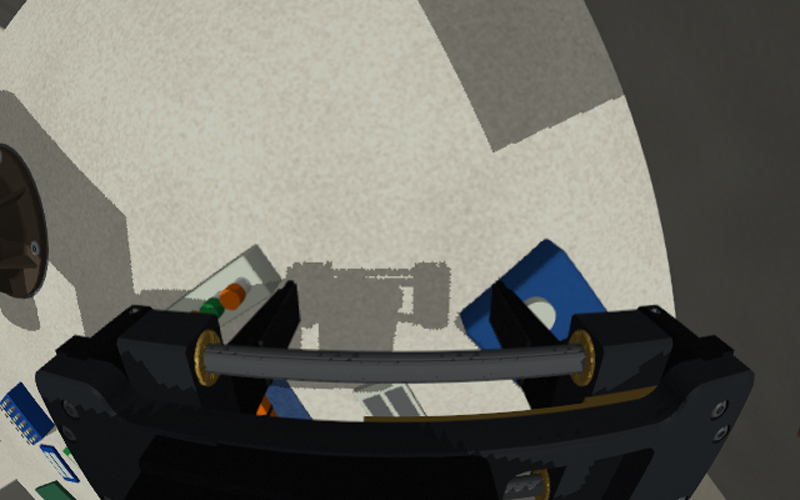

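The scene shows four cassettes (no red): blue (266,206), green (305,222), yellow (277,258), white (565,327) in the 1.25x scene picture. The rod lies on its mat at (498,297), with the dock and tray near (340,280). In the side view the tray is at (460,312) and the yellow stripe at (462,243).

```bash
cat >> h.py <<'E'
def rect(p,reg,z,fish=False):
    ys,xs=np.nonzero(cv2.morphologyEx(reg.astype(np.uint8),cv2.MORPH_OPEN,np.ones((2,2))))
    P=np.array([at_z(p,(x,y),z,fish)[:2] for x,y in zip(xs,ys)],np.float32)
    r=cv2.minAreaRect(P); b=cv2.boxPoints(r)
    e=[b[1]-b[0],b[2]-b[1]]; l=max(e,key=np.linalg.norm)
    a=np.arctan2(l[1],l[0]); a=(a+np.pi/2)%np.pi-np.pi/2
    return np.array(r[0]),sorted(r[1]),a,len(xs),P
def ortho(p,z,x0,x1,y0,y1,s=2,fish=False):
    # top view: image right = -y, up = +x
    xs=np.arange(x1,x0,-1/s);ys=np.arange(y1,y0,-1/s)
    Y,X=np.meshgrid(ys,xs); R=cv2.Rodrigues(np.array(p["rvec"],float))[0];t=np.array(p["tvec"],float).ravel()
    q=np.stack([X,Y,np.full_like(X,z)],-1)@R.T+t
    if fish:
        r=np.hypot(q[...,0],q[...,1]);k=np.arctan2(r,q[...,2])/np.maximum(r,1e-9)
    else: k=1/q[...,2]
    u=p["fx"]*q[...,0]*k+p["cx"];v=p["fy"]*q[...,1]*k+p["cy"]
    return cv2.remap(p["image"][...,::-1].copy(),u.astype(np.float32),v.astype(np.float32),cv2.INTER_LINEAR)
E
python3 - <<'E'
from h import *
for n in("scene","side"):
    p=read_camera(n)
    for t,z in(("cassette_a_mid",10),("cassette_b_mid",10),("cassette_c_mid",10),("cassette_d_mid",10),("cassette_e_mid",10),("rod",14),("mat",3),("tray_front",34),("dish",16),("tube_rack",50),("tip_box",62),("stain_jar",90),("reagent",130),("buffer_jar",85)):
        for q in cut_out(t,p)[:1]:
            c,sz,a,k,P=rect(p,q["region"],z); print(n,t,round(q["confidence"],2),c.round(),np.round(sz),round(a,3),k)
    if n=="scene":
        cv2.imwrite("pics/o1.png",ortho(p,85,520,880,-260,180,1.7)); cv2.imwrite("pics/o2.png",ortho(p,24,420,780,-260,180,1.7))
    else: cv2.imwrite("pics/o3.png",ortho(p,24,420,780,-260,180,1.7))
E
```

```text
scene cassette_a_mid 0.87 [ 457. -242.] [ 66. 114.] 0.234 494
scene cassette_b_mid 0.85 [ 589. -248.] [ 69. 115.] 0.27 621
scene cassette_c_mid 0.59 [ 444. -369.] [ 70. 112.] -0.207 467
scene cassette_e_mid 0.71 [510. 454.] [ 63. 117.] -0.015 783
scene rod 0.71 [478. 290.] [ 26. 164.] -0.179 271
scene mat 0.91 [483. 296.] [100. 236.] -0.084 1787
scene tray_front 0.96 [617. -82.] [ 93. 179.] 0.044 1269
scene dish 0.87 [355. 157.] [85. 87.] -1.173 465
scene tube_rack 0.88 [289. 342.] [112. 162.] -1.455 1264
scene tip_box 0.6 [ 323. -261.] [100. 169.] 0.145 866
scene stain_jar 0.79 [ 765. -252.] [ 56. 112.] 1.029 501
scene reagent 0.6 [738. 369.] [ 58. 106.] 0.037 848
scene buffer_jar 0.96 [671. 465.] [56. 99.] -0.191 709
side cassette_a_mid 0.71 [ 456. -256.] [ 71. 111.] 0.202 1307
side cassette_b_mid 0.82 [ 585. -262.] [ 69. 112.] 0.273 1288
side cassette_c_mid 0.88 [ 440. -385.] [ 71. 113.] -0.215 1986
side cassette_e_mid 0.69 [510. 437.] [ 78. 107.] -0.053 301
side rod 0.79 [493. 280.] [ 55. 182.] -0.177 305
side mat 0.76 [484. 282.] [102. 239.] -0.055 839
side tray_front 0.97 [622. -83.] [162. 194.] 0.025 2449
side dish 0.94 [357. 146.] [85. 89.] -1.065 400
side tube_rack 0.89 [279. 316.] [ 45. 271.] -1.498 511
side tip_box 0.9 [ 301. -317.] [113. 114.] 0.101 2746
side stain_jar 0.69 [ 726. -319.] [ 55. 127.] 0.981 1233
side reagent 0.95 [672. 246.] [ 56. 261.] 1.373 622
side buffer_jar 0.55 [636. 382.] [ 52. 203.] 1.416 352
```

View pics/o1.png

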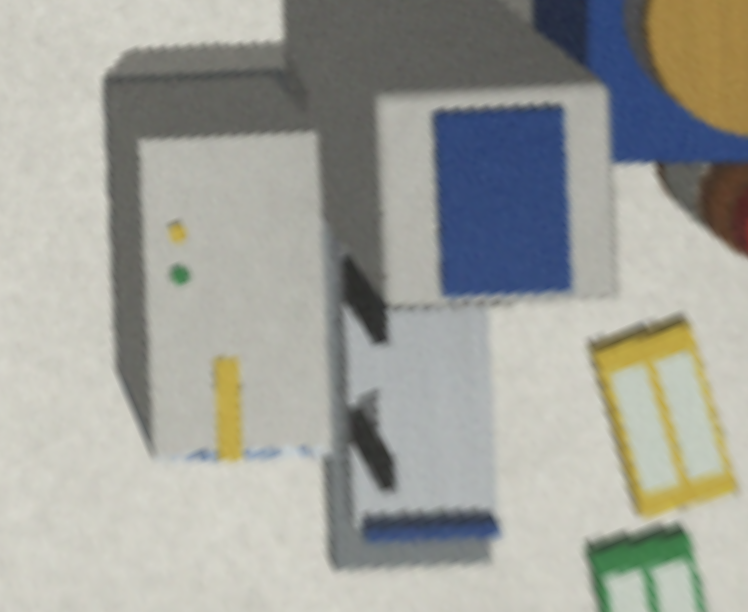

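View pics/o3.png

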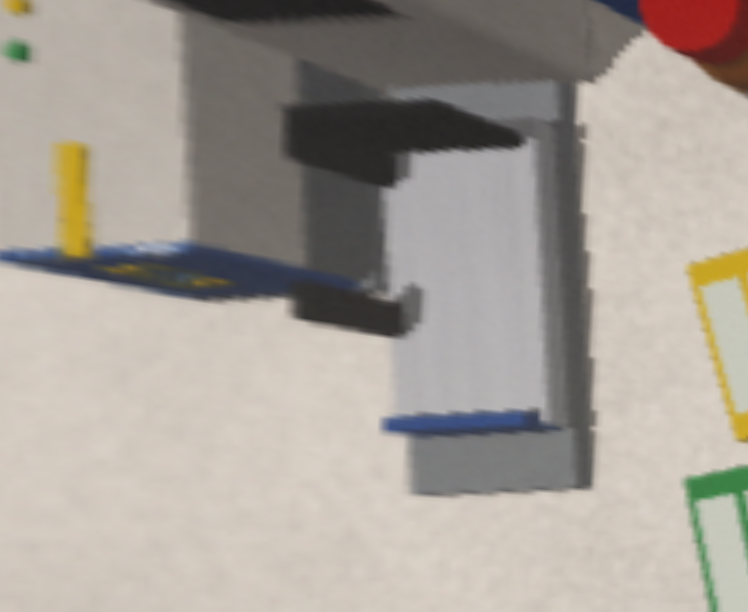

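o1 (scene rectified at z=85) shows the stripe's front end at (229,458) and back end at (227,358), so the slot is at about (610, 45) with dock yaw of about 0.03. In o3 the lip front is at row 432, which gives x≈526 with the tray latched. Next I bring the wrist camera over the rod, with the camera side facing +x.

>>> move_arm(
  commands=[
    [[0.2,-0.45,0],-1,1],
    [[0.2,-0.45,0],-1,1],
    [[0.2,-0.45,0],-1,1],
    [[0.2,-0.45,0],-1,1],
    [[0.2,-0.45,0],-1,1],
    [[0.2,-0.45,0],-1,1],
    [[0.2,-0.45,0],-1,1],
    [[0.2,-0.45,0],-1,1],
    [[0.2,-0.45,0],-1,1],
    [[0.2,-0.45,0],-1,1],
    [[0.2,-0.45,0],-1,1],
    [[0.2,-0.45,0],-1,1],
    [[0.2,-0.45,0],-1,1],
    [[0.2,-0.45,0],-1,1],
    [[0.2,-0.45,0],-1,1],
    [[0.2,-0.45,0],-1,1],
    [[0.2,-0.45,0],-1,1],
    [[0.2,-0.45,0],-1,1],
    [[0.2,-0.45,0],-1,1],
    [[0.2,-0.45,0],-1,1],
  ],
)

```text
t: 5.12
eef_pos: [396.4, 290.0, 404.9]
tcp_rot: [3.141, -0.0, 1.08]
ft_force: [0.1, -0.7, 0.2]
opening: 1.002
grip_force: 0.0
```

>>> move_arm(
  commands=[
    [[0,0,0],-1,1],
    [[0,0,0],-1,1],
    [[0,0,0],-1,1],
    [[0,0,0],-1,1],
    [[0,0,0],-1,1],
    [[0,0,0],-1,1],
    [[0,0,0],-1,1],
    [[0,0,0],-1,1],
    [[0,0,0],-1,1],
    [[0,0,0],-1,1],
    [[0,0,0],-1,1],
    [[0,0,0],-1,1],
    [[0,0,0],-1,1],
    [[0,0,0],-1,1],
    [[0,0,0],-1,1],
    [[0,0,0],-0.6,1],
    [[0,0,0],0,1],
  ],
)

```text
t: 6.53
eef_pos: [396.2, 290.7, 404.9]
tcp_rot: [-3.142, -0.0, -0.166]
ft_force: [-0.5, 0.1, 0.4]
opening: 1.0
grip_force: 0.0
```

```bash
python3 - <<'E'
from h import *
p=read_camera("wrist"); s=env.state(); print(s["eef_pos"],s["tcp_rot"],s["joints"])
for t,z in(("rod",14),("mat",3),("cassette_e_mid",10)):
    for q in cut_out(t,p)[:1]:
        c,sz,a,k,P=rect(p,q["region"],z,True); print(t,q["confidence"],c,sz,a,k)
im=p["image"].astype(int)
m=(im[...,0]>150)&(im[...,1]<130)&(im[...,2]<80)
c,sz,a,k,P=rect(p,m,25,True); print("orange",c,sz,a,k)
save(p,"w1",s=1.25)
E
```

```text
[396.19327049 290.64658364 404.83746962] [-3.14154361e+00 -1.14144090e-04 -1.63253794e-01] [ 4.98406049e-01  3.01757546e-01  1.87778054e+00 -3.83288964e-05
  9.61934376e-01  2.23247809e+00]
rod 0.87 [490.6739502 281.2723999] [22.440052032470703, 188.45819091796875] -0.16478193 2024
mat 0.92 [478.31561279 289.18814087] [101.21019744873047, 239.283935546875] -0.06336713 13013
cassette_e_mid 0.81 [503.04077148 445.6852417 ] [68.20404052734375, 112.13609313964844] -0.013463497 3922
orange [322.58825684 347.74597168] [27.166152954101562, 259.66058349609375] -0.5301913 433
```

View pics/w1.png

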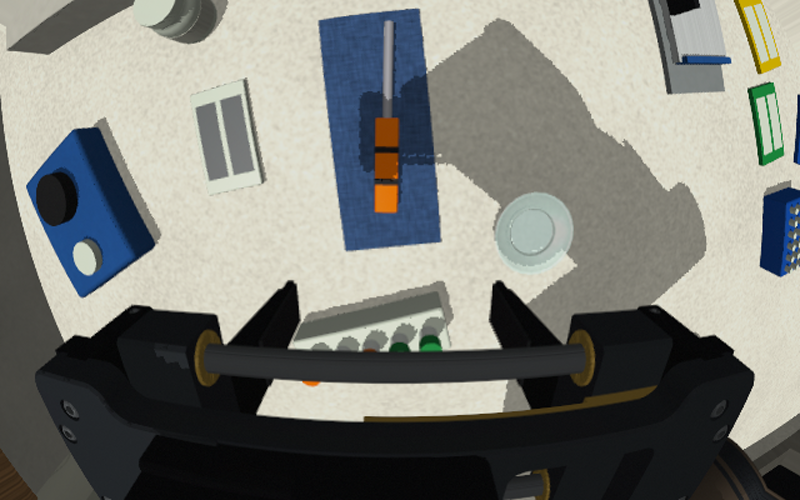

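The rod lies on the mat, handle (388,165) and tip (390,25) in the 1.25x picture. It fits 188x22 mm at yaw -0.165, so the handle centre is at about (444, 289). Now grasping it.

>>> move_arm(
  commands=[
    [[0.2,0,-0.9],0,1],
    [[0.2,0,-0.9],0,1],
    [[0.2,0,-0.9],0,1],
    [[0.2,0,-0.9],0,1],
    [[0.2,0,-0.9],0,1],
    [[0.2,-0.05,-0.9],0,1],
    [[0.2,0,-0.9],0,1],
    [[0.2,0,-0.3],0,1],
    [[0,0,-0.25],0,1],
    [[0,0,-0.1],0,1],
    [[0,0,0],0,1],
  ],
)

```text
t: 7.65
eef_pos: [444.1, 289.2, 196.6]
tcp_rot: [3.142, -0.0, -0.164]
ft_force: [0.7, 0.2, -0.0]
opening: 1.001
grip_force: 0.0
```

>>> move_arm(
  commands=[
    [[0,0,0],0,-1],
    [[0,0,0],0,-1],
    [[0,0,0],0,-1],
    [[0,0,0],0,-1],
    [[0,0,0],0,-1],
    [[0,0,0],0,-1],
    [[0,0,0],0,-1],
    [[0,0,0],0,-1],
    [[0,0,0],0,-1],
    [[0,0,0],0,-1],
    [[0,0,0],0,-1],
    [[0,0,0],0,-1],
  ],
)

```text
t: 8.65
eef_pos: [444.2, 289.2, 196.2]
tcp_rot: [3.141, 0.0, -0.164]
ft_force: [0.6, 0.2, -0.6]
opening: 0.229
grip_force: 30.0
```

>>> move_arm(
  commands=[
    [[0,0,0.5],0,-1],
    [[0,0,1],0,-1],
    [[0,0,1],0,-1],
    [[-0.05,-0.6,0.5],0.2,-1],
    [[-0.05,-0.7,0],0.2,-1],
    [[-0.05,-0.7,0],0.2,-1],
    [[-0.05,-0.7,0],0.2,-1],
    [[-0.05,-0.7,0],0.2,-1],
    [[-0.05,-0.7,0],0.2,-1],
    [[-0.05,-0.7,0],0.2,-1],
    [[-0.05,-0.7,0],0.2,-1],
    [[-0.05,-0.7,0],0.2,-1],
    [[-0.05,-0.7,0],0.2,-1],
    [[-0.05,-0.7,0],0.2,-1],
    [[-0.1,-0.6,0],0.2,-1],
    [[0,-0.2,0],0,-1],
    [[0,0,0],0,-1],
  ],
)

```text
t: 10.07
eef_pos: [424.7, 36.3, 286.3]
tcp_rot: [3.142, 0.0, 0.025]
ft_force: [-0.6, 0.3, -0.8]
opening: 0.232
grip_force: 30.0
```

```bash
python3 - <<'E'
from h import *
p=read_camera("wrist"); s=env.state(); print(s["eef_pos"],s["tcp_rot"][2],s["grip_force"],s["opening"])
cv2.imwrite("pics/o4.png",ortho(p,85,560,800,-160,120,2.5,True))
save(p,"w2",s=1.25)
for t,z in(("rod",100),("tray_front",24)):
    for q in cut_out(t,p)[:1]:
        c,sz,a,k,P=rect(p,q["region"],z,True); print(t,q["confidence"],c,sz,a,k)
E
```

```text
[424.81870865  36.97860119 286.29754925] 0.02580745182354116 29.984900057315826 0.22848334243955493
rod 0.77 [466.88513184  36.38988876] [24.15453338623047, 194.3691864013672] 0.02599299 7956
tray_front 0.95 [570.34545898 -96.054245  ] [95.4173355102539, 98.73661804199219] -1.4854546 8989
```

View pics/o4.png

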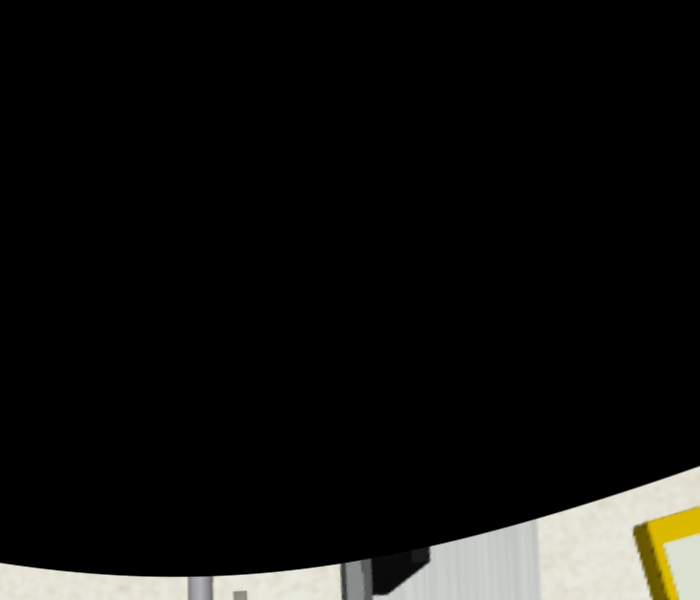

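View pics/w2.png

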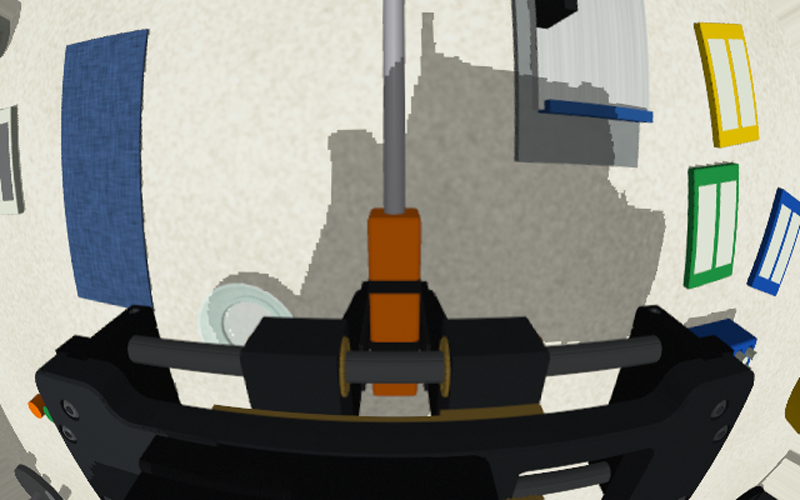

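Rod held straight. The dock is mostly out of view: lip at (600,112), plate corner at (516,162), both 1.25x. I go higher, forward and to the left, so the rod does not hide the stripe.

>>> move_arm(
  commands=[
    [[0,0,0.8],0,-1],
    [[0,0.2,0.8],0,-1],
    [[0.4,0.2,0.8],0,-1],
    [[0.6,0.2,0.8],0,-1],
    [[0.6,0.2,0.8],0,-1],
    [[0.6,0.2,0.8],0,-1],
    [[0.6,0.2,0],0,-1],
    [[0.6,0.2,0],0,-1],
    [[0.4,0.2,0],0,-1],
    [[0,0,0],0,-1],
  ],
)

```text
t: 11.05
eef_pos: [540.1, 87.0, 429.9]
tcp_rot: [-3.141, -0.0, 0.029]
ft_force: [-0.7, -0.3, -1.3]
opening: 0.229
grip_force: 30.0
```

```bash
python3 - <<'E'
from h import *
p=read_camera("wrist"); s=env.state(); print(s["eef_pos"],s["tcp_rot"][2],s["grip_force"],s["opening"])
cv2.imwrite("pics/o5.png",ortho(p,85,500,740,-160,120,2.5,True))
np.save("o5.npy",p["image"])
im=cv2.cvtColor(p["image"],cv2.COLOR_RGB2HSV)
m=((im[...,0]>20)&(im[...,0]<34)&(im[...,1]>150)&(im[...,2]>110)).astype(np.uint8)
n,l,st,ce=cv2.connectedComponentsWithStats(m)
for i in range(1,n):
    if st[i,4]>40:
        c,sz,a,k,P=rect(p,l==i,85,True); print(st[i],c.round(1),np.round(sz,1),round(a,3), P.min(0),P.max(0))
for t,z in(("rod",100),("slot",50),("tray_front",24)):
    for q in search_frame(t,p)[:2]: print(t,q,at_z(p,q["at"],z,True))
E
```

```text
[539.01088853  86.45363514 429.68541001] 0.029473202184834735 29.984915256500244 0.22818227034894917
[572   0  27   7 137] [ 820.7 -294.5] [11.  70.8] -1.222 [ 810.56476 -325.87292] [ 837.9569 -259.8139]
[352  61  13  56 728] [639.3  44.2] [12.8 58.6] 0.04 [609.78937  36.63846] [668.88025   51.499046]
[518 114  33  74 849] [ 589.6 -193.6] [52.8 89.6] 0.279 [ 540.88715 -230.82458] [ 638.46387 -157.99425]
rod {'at': [316.1, 191.7], 'confidence': 0.56} [531.81947379  85.55727525 100.        ]
rod {'at': [167.8, 313.4], 'confidence': 0.19} [352.13240555 284.24287376 100.        ]
slot {'at': [426.2, 71.3], 'confidence': 0.61} [670.297667   -41.26175798  50.        ]
tray_front {'at': [449.0, 114.2], 'confidence': 0.7} [621.13233391 -86.4433826   24.        ]
```

View pics/o5.png

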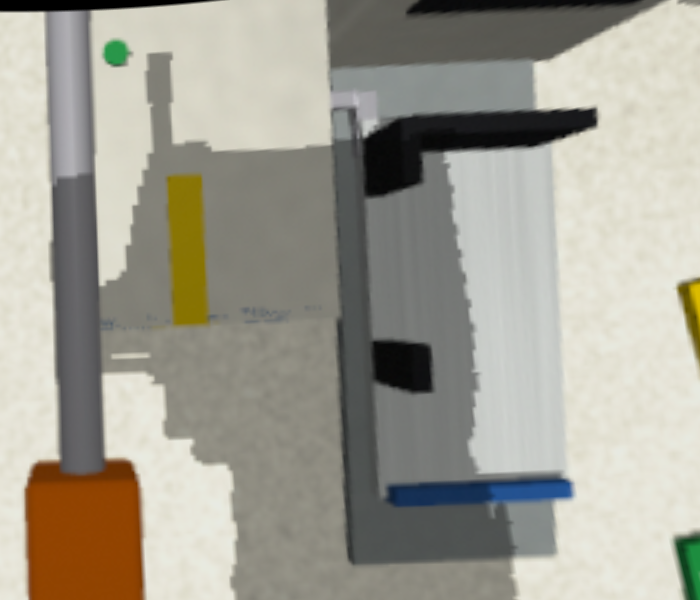

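The stripe runs from (205,325) to (185,175) in o5. Its front is at world (610, 43.0) with yaw 0.04. I check the held shaft in the same picture to see whether the wrist calibration agrees with the TCP.

```bash
python3 - <<'E'
from h import *
p=read_camera("wrist"); s=env.state(); e=s["eef_pos"]; yaw=s["tcp_rot"][2]; za=e[2]-182
q=cut_out("rod",p)[0]; reg=q["region"]
c,sz,a,k,P=rect(p,reg,za,True); print(c,sz,a)
x=np.array([np.cos(yaw),np.sin(yaw)]);y=np.array([-x[1],x[0]])
L=(P-e[:2])@np.c_[x,y]
for lo in range(-40,150,15):
    m=(L[:,0]>lo)&(L[:,0]<lo+15)
    if m.sum()>20: print(lo,L[m,1].min().round(1),L[m,1].max().round(1))
print(L[:,0].min(),L[:,0].max())
# handle/shaft junction by orange
im=p["image"].astype(int); o=reg&(im[...,0]-im[...,2]>60)
c2,_,_,_,Po=rect(p,o,za+11,True); print("orange end",((Po-e[:2])@x).max())
# side/scene view of stripe vs wrist: dock edges at lip
R=ortho(p,34,480,560,-160,20,4,True); cv2.imwrite("pics/lip.png",R)
q=cut_out("tray_front",p)[0]; h=cv2.cvtColor(p["image"],cv2.COLOR_RGB2HSV)
b=q["region"]&(h[...,0]>100)&(h[...,0]<125)&(h[...,1]>150)
print(rect(p,b,34,True)[:4])
d=q["region"]&(p["image"].max(2)<45); print(rect(p,d,70,True)[:4])
E
```

```text
[580.55169678  86.01119232] [24.12166404724121, 190.03802490234375] 0.031410456
-25 -12.7 11.1
-10 -11.8 10.8
5 -12.5 11.5
20 -12.6 11.6
35 -11.8 11.5
50 -5.2 3.8
65 -5.0 4.3
80 -5.0 4.2
95 -4.5 4.2
110 -4.5 4.8
125 -4.5 4.8
-52.46892566693738 137.5265833175773
orange end 49.52103236642656
(array([529.88232422, -99.27507019]), [7.109153747558594, 81.8222885131836], np.float32(-1.5307701), 321)
(array([639.37243652, -81.65325928]), [95.58544158935547, 115.02903747558594], np.float32(0.030940413), 1312)
```

>>> move_arm(
  commands=[
    [[-0.8,-0.4,0],0.05,-1],
    [[-0.8,-0.4,0],0,-1],
    [[-0.8,-0.4,-0.3],0,-1],
    [[-0.8,-0.4,-0.8],0,-1],
    [[-0.06,-0.07,-1],0,-1],
    [[0,0,-1],0,-1],
    [[0,0,-1],0,-1],
    [[0,0,-1],0,-1],
    [[0,0,-1],0,-1],
    [[0,0,-0.5],0,-1],
    [[0,0,0],0,-1],
    [[0,0,0],0,-1],
  ],
)

```text
t: 12.4
eef_pos: [440.9, 34.9, 232.3]
tcp_rot: [-3.142, 0.001, 0.032]
ft_force: [-0.4, -0.4, -0.8]
opening: 0.226
grip_force: 30.0
```

```bash
python3 - <<'E'
from h import *
s=env.state(); e=s["eef_pos"]; yaw=s["tcp_rot"][2]; print(e,yaw,s["grip_force"])
d=np.array([np.cos(yaw+.007),np.sin(yaw+.007),0]); za=e[2]-182
tip=np.array([e[0],e[1],za])+139*d; print("tip",tip)
for n in("side","scene"):
    p=read_camera(n); q=cut_out("rod",p)
    if q:
        r=q[0]["region"]; ys,xs=np.nonzero(r); i=np.argmax(xs if n=="side" else ys)
        print(n,q[0]["confidence"],"seen end",xs[i],ys[i],"pred tip",proj(p,tip),"mid pred",proj(p,tip-95*d),"slot pred",proj(p,[610,43,50]),"stripe front pred",proj(p,[610,43,85]))
    u,v=proj(p,tip).astype(int); save(p,n+"t",(u-100,v-75,u+100,v+75),4)
E
```

```text
[440.91879469  34.93129277 232.25223556] 0.03150951877499075 29.984894692897797
tip [579.8157401   40.28279296  50.25223556]
side 0.54 seen end 348 207 pred tip [347.75748038 207.93705648] mid pred [313.65957032 209.9125238 ] slot pred [358.38524099 207.06068899] stripe front pred [359.25460888 196.70491911]
scene 0.48 seen end 309 227 pred tip [308.18566867 225.97861024] mid pred [319.81061721 202.37772329] slot pred [304.76495291 234.16575287] stripe front pred [304.41950807 226.78430711]
```

View pics/sidet.png

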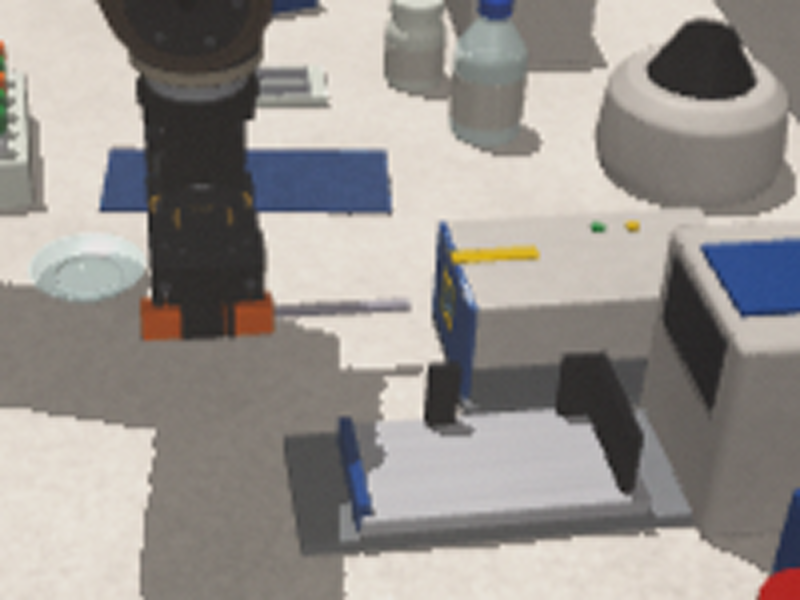

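The side view shows the slot at (449,300) and the tip at (408,306) in the 4x crop, matching predictions. Shift +1.5 mm in y, then insert.

>>> move_arm(
  commands=[
    [[0,0.05,0],0,-1],
    [[0.3,0.012,0],0,-1],
    [[0.3,0.012,0],0,-1],
    [[0.3,0.012,0],0,-1],
    [[0.3,0.012,0],0,-1],
    [[0,0,0],0,-1],
  ],
)

```text
t: 13.1
eef_pos: [478.9, 38.0, 232.3]
tcp_rot: [3.141, -0.002, 0.032]
ft_force: [0.1, -0.1, -0.9]
opening: 0.231
grip_force: 30.0
```

```bash
python3 - <<'E'
from h import *
s=env.state(); e=s["eef_pos"]; yaw=s["tcp_rot"][2]; print(e,yaw,s["ft_force"])
p=read_camera("side"); u,v=proj(p,[605,43,50]).astype(int)
p2=read_camera("scene"); a=p["image"][v-30:v+30,u-40:u+40]; u,v=proj(p2,[605,43,60]).astype(int); b=p2["image"][v-30:v+30,u-40:u+40]
cv2.imwrite("pics/ins.png",cv2.resize(np.vstack([a,b])[...,::-1],None,fx=5,fy=5,interpolation=cv2.INTER_CUBIC))
E
```

```text
[478.85453819  37.97635979 232.29003186] 0.03179639780945531 [ 0.14657664 -0.14924695 -0.93795142]
```

View pics/ins.png

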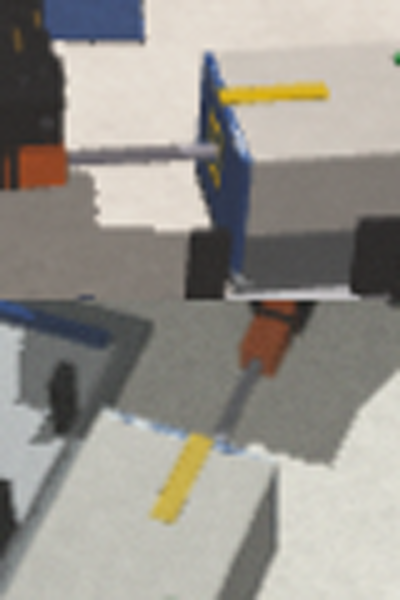

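The top crop shows the shaft entering the yellow frame at (213,150). The bottom crop shows it in line with the stripe, with no contact force. Press on.

>>> move_arm(
  commands=[
    [[0.3,0.012,0],0,-1],
    [[0.3,0.012,0],0,-1],
    [[0.3,0.012,0],0,-1],
    [[0.2,0.008,0],0,-1],
    [[0.1,0.004,0],0,-1],
    [[0.1,0.004,0],0,-1],
    [[0.1,0.004,0],0,-1],
    [[0,0,0],0,-1],
  ],
)

```text
t: 13.87
eef_pos: [518.6, 39.8, 231.9]
tcp_rot: [-3.141, 0.002, 0.032]
ft_force: [-5.6, -1.0, -0.4]
opening: 0.227
grip_force: 30.0
```

>>> move_arm(
  commands=[
    [[0.1,0.004,0],0,-1],
    [[0.05,0.002,0],0,-1],
    [[0,0,0],0,-1],
    [[0,0,0],0,-1],
    [[0,0,0],0,-1],
  ],
)

```text
t: 14.28
eef_pos: [522.7, 39.8, 231.9]
tcp_rot: [-3.141, 0.003, 0.032]
ft_force: [-6.3, -0.7, 0.7]
opening: 0.228
grip_force: 30.0
```

```bash
cat > tray.py <<'E'
from h import *
s=env.state(); print(s["t"],s["eef_pos"].round(1),s["ft_force"].round(1),s["opening"])
p=read_camera("side"); q=cut_out("tray_front",p)
h=cv2.cvtColor(p["image"],cv2.COLOR_RGB2HSV); b=(h[...,0]>100)&(h[...,0]<125)&(h[...,1]>130)
n,l,st,ce=cv2.connectedComponentsWithStats(b.astype(np.uint8))
print([(st[i].tolist(),ce[i].round().tolist()) for i in range(1,n) if st[i,4]>30 and 150<ce[i][1]<300 and 250<ce[i][0]<400])
print("lip latched",proj(p,[530,-99,25]),"open",proj(p,[440,-103,25]))
E
python3 tray.py
```

```text
14.2833 [522.7  39.8 231.9] [-6.3 -0.7  0.7] 0.22835505473385465
[]
lip latched [334.71398985 249.59817351] open [298.75396806 252.20191057]
```

>>> move_arm(
  commands=[
    [[0.06,0.002,0],0,-1],
    [[0,0,0],0,-1],
    [[0,0,0],0,-1],
    [[0,0,0],0,-1],
    [[0,0,0],0,-1],
    [[0,0,0],0,-1],
  ],
)

```text
t: 14.88
eef_pos: [523.8, 39.9, 231.8]
tcp_rot: [-3.141, 0.006, 0.031]
ft_force: [-11.4, -1.2, 1.8]
opening: 0.229
grip_force: 30.0
```

```bash
cat > tray.py <<'E'
from h import *
s=env.state(); print(s["t"],s["eef_pos"].round(1),s["ft_force"].round(1),s["opening"])
p=read_camera("side")
for q in cut_out("tray_front",p)[:1]:
    ys,xs=np.nonzero(q["region"]); print(q["confidence"],xs.min(),xs.max(),ys.min(),ys.max())
print("lip latched",proj(p,[530,-99,25]),"open",proj(p,[440,-103,25]))
E
python3 tray.py
```

```text
14.8833 [523.8  39.9 231.8] [-11.4  -1.2   1.8] 0.22873676680610988
lip latched [334.71398985 249.59817351] open [298.75396806 252.20191057]
```

Force rose to 11 N, so the tab is at its stop. Withdraw the rod straight back and check the tray.

>>> move_arm(
  commands=[
    [[-0.3,-0.012,0],0,-1],
    [[-0.5,-0.02,0],0,-1],
    [[-0.5,-0.02,0],0,-1],
    [[-0.5,-0.02,0],0,-1],
    [[-0.5,-0.02,0],0,-1],
    [[-0.5,-0.02,0],0,-1],
    [[0,0.3,1],0,-1],
    [[0,0.5,1],0,-1],
  ],
)

```text
t: 15.65
eef_pos: [440.7, 60.1, 292.2]
tcp_rot: [3.142, 0.003, 0.03]
ft_force: [2.2, -0.2, -1.3]
opening: 0.227
grip_force: 30.0
```

```bash
python3 tray.py; python3 - <<'E'
from h import *
p=read_camera("side"); save(p,"s5",(200,120,440,300),3)
E
```

```text
15.65 [440.7  60.1 292.2] [ 2.2 -0.2 -1.3] 0.2269811456582982
0.59 297 373 222 268
lip latched [334.71398985 249.59817351] open [298.75396806 252.20191057]
```

View pics/s5.png

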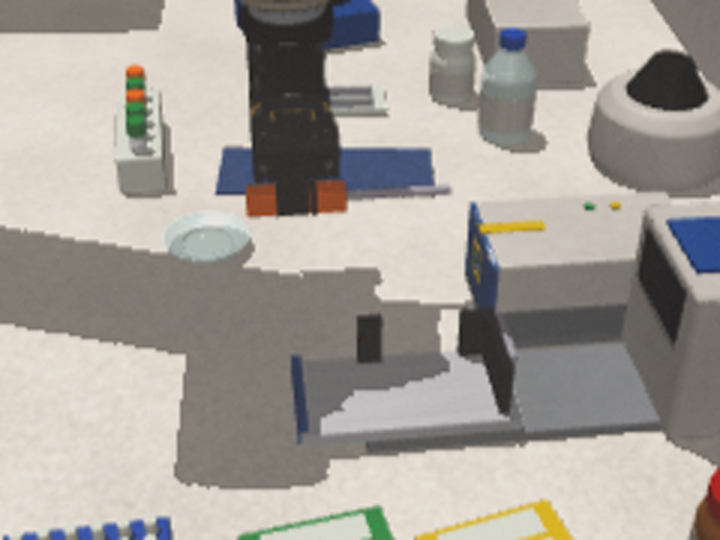

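The tray is open (lip at (298,398)). Take the rod back to the mat.

>>> move_arm(
  commands=[
    [[0,0.7,0],-0.24,-1],
    [[0,0.7,0],-0.24,-1],
    [[0,0.7,0],-0.24,-1],
    [[0,0.8,0],-0.24,-1],
    [[0,0.8,0],-0.24,-1],
    [[0,0.8,0],-0.24,-1],
    [[0,0.8,0],-0.24,-1],
    [[0,0.8,0],-0.24,-1],
    [[0.06,0.8,0],-0.24,-1],
    [[0.06,0.72,0],-0.24,-1],
    [[0,0,-0.6],0,-1],
    [[0,0,-0.9],0,-1],
    [[0,0,-0.9],0,-1],
    [[0,0,-0.5],0,-1],
    [[0,0,-0.2],0,-1],
    [[0,0,-0.1],0,-1],
    [[0,0,0],0,-1],
  ],
)

```text
t: 17.22
eef_pos: [444.7, 288.7, 196.1]
tcp_rot: [3.141, 0.001, -0.16]
ft_force: [0.3, 1.1, -1.2]
opening: 0.23
grip_force: 30.0
```

>>> move_arm(
  commands=[
    [[0,0,0],0,0],
    [[0,0,0],0,0],
    [[0,0,0],0,0],
    [[0,0,0.3],0,0.4],
    [[0,0,1],0,1],
    [[0,0,1],0,1],
    [[0,0,1],0.2,1],
    [[-0.1,0.7,1],0.2,1],
    [[-0.1,0.7,0.7],0.2,1],
    [[-0.1,0.7,0],0.2,1],
    [[-0.1,0.7,0],0.2,1],
    [[-0.1,0.7,0],0.2,1],
    [[-0.1,0.7,0],0.2,1],
    [[-0.1,0.7,0],0.2,1],
    [[0,0,0],0.25,1],
    [[0,0,0],0,1],
    [[0,0,0],0,1],
  ],
)

```text
t: 18.63
eef_pos: [423.7, 435.6, 346.5]
tcp_rot: [3.141, 0.0, -0.012]
ft_force: [0.5, -0.2, -0.2]
opening: 1.0
grip_force: 0.0
```

```bash
cat > cas.py <<'E'
import sys
from h import *
from scipy.optimize import least_squares
def fit(p,reg,x0,z=10.,L=110.,W=64.,fish=True):
    """fit silhouette of box (top at z, height 10) : compare convex hull outline via IoU"""
    best=None
    def poly(v):
        c,s=np.cos(v[2]),np.sin(v[2]); pts=[]
        for zz in(z,z-10):
            for a,b in((-1,-1),(-1,1),(1,1),(1,-1)):
                pts.append(proj(p,[v[0]+a*L/2*c-b*W/2*s,v[1]+a*L/2*s+b*W/2*c,zz],fish))
        return cv2.convexHull(np.array(pts,np.float32))
    def cost(v):
        m=np.zeros((1600,2560),np.uint8); cv2.fillPoly(m,[np.round(poly(v)*4+1.5).astype(int)],1)
        m=cv2.resize(m.astype(np.float32),(640,400),interpolation=cv2.INTER_AREA)
        return np.abs(m-reg).sum()
    from scipy.optimize import minimize
    r=minimize(cost,x0,method="Nelder-Mead",options=dict(initial_simplex=np.array([x0]+[np.add(x0,d) for d in((5,0,0),(0,5,0),(0,0,.08))]),maxiter=120,xatol=.05,fatol=1))
    return r.x,r.fun
if __name__=="__main__":
    s=env.state(); e=s["eef_pos"]; print(s["t"],e.round(1),s["tcp_rot"][2].round(3),s["opening"])
    p=read_camera("wrist")
    for t in sys.argv[1:]:
        for q in cut_out(f"cassette_{t}_mid",p)[:1]:
            c,sz,a,k,P=rect(p,q["region"],10,True); v,f=fit(p,q["region"],[c[0],c[1],a])
            print(t,round(q["confidence"],2),c.round(1),np.round(sz,1),round(float(a),3),"fit",v.round(3),f,k)
    for q in cut_out("rod",p)[:1]:
        c,sz,a,k,P=rect(p,q["region"],14,True); print("rod",q["confidence"],c,sz,a)
E
python3 cas.py e
```

```text
18.6333 [423.7 435.6 346.5] -0.012 0.9996404716487582
e 0.7 [504.9 447.6] [ 64.8 110.4] -0.008 fit [ 5.06241e+02  4.48663e+02 -1.00000e-02] 153.9375 6721
rod 0.89 [490.42980957 280.09158325] [33.57807159423828, 188.73301696777344] -0.13020122
```

>>> move_arm(
  commands=[
    [[0.5,0.1,-0.5],0,1],
    [[0.6,0.1,-0.8],0,1],
    [[0.6,0.1,-0.8],0,1],
    [[0.6,0.1,-0.8],0,1],
    [[0.42,0,-0.8],0,1],
    [[0,0,-0.8],0,1],
    [[0,0,-0.4],0,1],
    [[0,0,-0.2],0,1],
    [[0,0,0],0,1],
    [[0,0,0],0,-1],
    [[0,0,0],0,-1],
    [[0,0,0],0,-1],
    [[0,0,0],0,-1],
    [[0,0,0],0,-1],
    [[0,0,0],0,-1],
    [[0,0,0],0,-1],
  ],
)

```text
t: 20.12
eef_pos: [505.4, 448.3, 193.9]
tcp_rot: [-3.141, -0.001, -0.012]
ft_force: [-1.7, -0.6, 6.6]
opening: 0.665
grip_force: 30.0
```

>>> move_arm(
  commands=[
    [[0,0,0.5],0,-1],
    [[0,0,1],0,-1],
    [[0,0,1],0,-1],
    [[0,0,1],0,-1],
    [[0,-0.4,1],0,-1],
    [[0,-0.8,0],0,-1],
    [[0,-0.8,0],0,-1],
    [[0,-0.9,0],0,-1],
    [[0,-0.9,0],0.1,-1],
    [[0,-0.9,0],0.1,-1],
    [[0,-0.9,0],0.1,-1],
    [[0,-0.9,0],0.1,-1],
    [[0,-0.9,0],0.1,-1],
    [[0,-0.9,0],0.1,-1],
    [[0,-0.9,0],0.05,-1],
    [[0,-0.9,0],0,-1],
    [[0,-0.9,0],0,-1],
    [[0,-0.9,0],0,-1],
    [[0,-0.9,0],0,-1],
    [[0,-0.9,0],0,-1],
  ],
)

```text
t: 21.78
eef_pos: [505.2, 35.9, 328.3]
tcp_rot: [3.141, 0.0, 0.04]
ft_force: [0.4, 0.1, -0.3]
opening: 0.671
grip_force: 30.0
```

>>> move_arm(
  commands=[
    [[0,-0.9,0],0,-1],
    [[0,-0.9,0],0,-1],
    [[0,-0.9,0],0,-1],
    [[0,-0.7,0],0,-1],
    [[0,-0.6,0],0,-1],
    [[0,0,0],0,-1],
  ],
)

```text
t: 22.28
eef_pos: [505.5, -85.3, 328.2]
tcp_rot: [3.141, -0.0, 0.037]
ft_force: [1.3, 0.1, -0.2]
opening: 0.671
grip_force: 30.0
```

```bash
python3 - <<'E'
from h import *
s=env.state(); e=s["eef_pos"]; print(e,s["tcp_rot"][2],s["opening"],s["grip_force"])
p=read_camera("wrist"); np.save("tray.npy",p["image"])
im=p["image"]; o=ortho(p,70,440,660,-240,0,2.5,True)
save(p,"w6",(150,0,500,340),1.6)
for q in cut_out("cassette_e_mid",p)[:1]:
    c,sz,a,k,P=rect(p,q["region"],e[2]-184,True); print("held",q["confidence"],c,sz,a)
for q in cut_out("tray_front",p)[:1]:
    m=q["region"]&(im.max(2)<50); print(m.sum()); 
    for z in(70,24): print(z,rect(p,m,z,True)[:3])
E
```

```text
[505.45120066 -85.34985534 328.21502652] 0.03730205991303115 0.6708458324027414 29.999411702156067
held 0.71 [506.01107788 -86.42411804] [64.08009338378906, 111.47392272949219] 0.042027354
1473
70 (array([596.15698242, -92.78757477]), [26.1141357421875, 80.84832000732422], np.float32(-1.4783423))
24 (array([598.0637207 , -94.79397583]), [31.16043472290039, 96.471435546875], np.float32(-1.4783447))
```

View pics/w6.png

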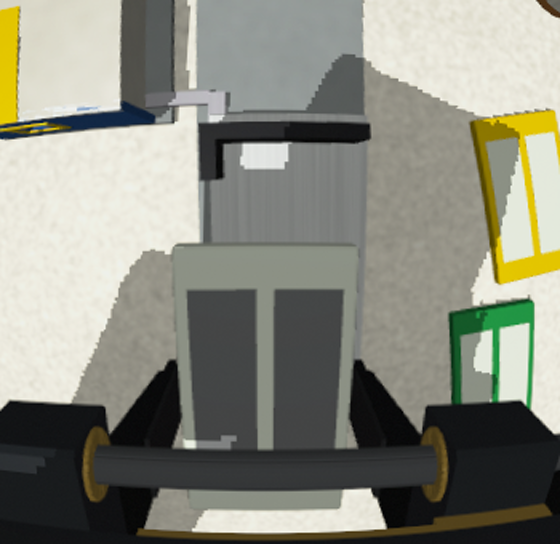

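The held white cassette is centred under the gripper. The far fence's near edge is at crop row 143, the left post's inner edge at crop column 222.

```bash
python3 - <<'E'
from h import *
p=read_camera("wrist"); im=p["image"].max(2).astype(int)
def edge(v): 
    d=np.diff(v); return d
col=range(295,345,10)
for u in (330,350,375):
    v=im[60:110,u]; r=np.nonzero(v<50)[0]; print(u,60+r.min(),60+r.max(),at_z(p,(u,60+r.max()+.5),24,True).round(1),at_z(p,(u,60+r.min()-.5),70,True).round(1))
for row in(98,102,106):
    v=im[row,270:310]; r=np.nonzero(v<50)[0]; print(row,270+r.min(),270+r.max(),at_z(p,(270+r.max()+.5,row),24,True).round(1),at_z(p,(270+r.min()-.5,row),70,True).round(1))
s=np.array([610,43]);x=np.array([.9992,.04]);y=np.array([-.04,.9992])
print("pred corner",s-14.7*x-98*y, "casc",s-69.7*x-130*y)
E
```

```text
330 76 87 [602.4 -92.2  24. ] [609.  -89.8  70. ]
350 77 88 [ 602.5 -110.4   24. ] [ 609.2 -104.9   70. ]
375 77 88 [ 604.2 -133.3   24. ] [ 610.7 -124.2   70. ]
98 280 292 [591.5 -58.8  24. ] [590.4 -52.2  70. ]
102 281 292 [587.8 -58.9  24. ] [587.4 -53.1  70. ]
106 284 292 [584.2 -59.   24. ] [584.3 -55.5  70. ]
pred corner [599.23176 -55.5096 ] casc [545.55576 -89.684  ]
```

>>> move_arm(
  commands=[
    [[0.5,-0.2,0],0,-1],
    [[0.6,-0.07,0],0,-1],
    [[0.15,0,-0.5],0,-1],
    [[0,0,-0.8],0,-1],
    [[0,0,-0.8],0,-1],
    [[0,0,-0.8],0,-1],
    [[0,0,-0.5],0,-1],
    [[0,0,-0.15],0,-1],
    [[0,0,0],0,-1],
    [[0,0,0],0,-1],
  ],
)

```text
t: 23.32
eef_pos: [543.1, -90.3, 222.1]
tcp_rot: [3.142, 0.0, 0.041]
ft_force: [-0.1, -0.1, -1.0]
opening: 0.574
grip_force: 30.0
```

>>> move_arm(
  commands=[
    [[0.05,0,0],0,-1],
    [[0.05,0,0],0,-1],
    [[0,0,0],0,-1],
  ],
)

```text
t: 23.57
eef_pos: [545.9, -90.7, 222.3]
tcp_rot: [3.142, 0.0, 0.04]
ft_force: [-2.5, 0.1, 1.0]
opening: 0.574
grip_force: 30.0
```

>>> move_arm(
  commands=[
    [[0.05,0,0],0,-1],
    [[0.05,0,0],0,-1],
    [[0,0,0],0,-1],
  ],
)

```text
t: 23.82
eef_pos: [548.4, -90.7, 221.9]
tcp_rot: [-3.141, 0.002, 0.04]
ft_force: [-5.3, 1.8, 2.3]
opening: 0.577
grip_force: 30.0
```

The opening fell from 0.67 to 0.57, so the grip slackened and the cassette has shifted. I look.

```bash
python3 - <<'E'
from h import *
s=env.state(); e=s["eef_pos"]; print(e,s["tcp_rot"][2],s["opening"],s["ft_force"],s["moment"])
p=read_camera("wrist"); p2=read_camera("side"); p3=read_camera("scene")
a=cv2.resize(p["image"][60:330,150:480],(528,432)); u,v=proj(p2,[e[0],e[1],40]).astype(int); b=cv2.resize(p2["image"][v-36:v+36,u-44:u+44],(264,216),interpolation=cv2.INTER_CUBIC)
u,v=proj(p3,[e[0],e[1],40]).astype(int); c=cv2.resize(p3["image"][v-36:v+36,u-44:u+44],(264,216),interpolation=cv2.INTER_CUBIC)
cv2.imwrite("pics/slip.png",np.hstack([a,np.vstack([b,c])])[...,::-1])
for q in cut_out("cassette_e_mid",p)[:2]:
    for z in (35,50): print(q["confidence"],rect(p,q["region"],z,True)[:4])
E
```

```text
[548.44622065 -90.65830807 221.90209577] 0.04030676672839073 0.5774341420713608 [-5.32296126  1.76466674  2.29088218] [0.41647829 0.92982266 0.32963153]
0.56 (array([536.1685791, -88.5953064]), [63.426273345947266, 120.15968322753906], np.float32(0.034575105), 14540)
0.56 (array([544.54919434, -88.49389648]), [57.71428680419922, 109.33848571777344], np.float32(0.034574866), 14540)
```

View pics/slip.png

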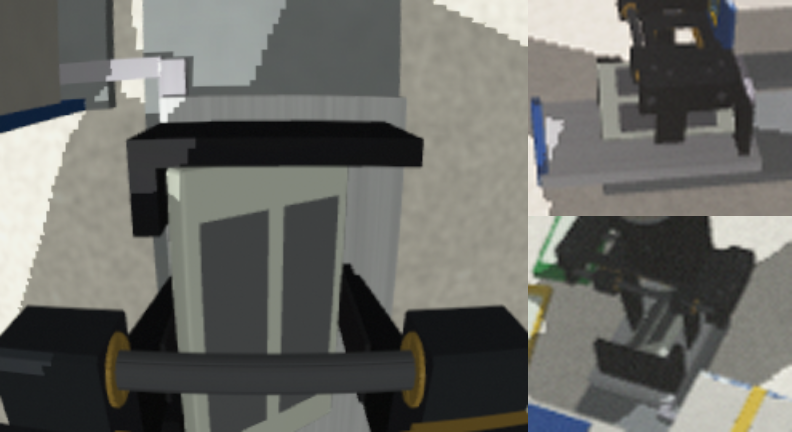

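The cassette now stands tilted about its long axis, right edge low, front edge at the far fence. I open wide so it drops flat, go lower and regrip.

>>> move_arm(
  commands=[
    [[-0.12,0,0],0,-1],
    [[0,0,0],0,0.4],
    [[0,0,0],0,0.9],
    [[0,0,0],0,0.9],
    [[0,0,0],0,0.9],
    [[0,0,0],0,0.9],
    [[0,0,0],0,0.9],
  ],
)

```text
t: 24.6
eef_pos: [545.4, -91.0, 221.8]
tcp_rot: [3.141, -0.0, 0.04]
ft_force: [0.0, 0.6, 0.6]
opening: 0.922
grip_force: 0.0
```

```bash
cat > tr.py <<'E'
import sys
from cas import *
s=env.state(); e=s["eef_pos"]; print(s["t"],e.round(1),s["tcp_rot"][2].round(3),s["opening"].round(3),s["ft_force"].round(1))
p=read_camera("wrist"); z=float(sys.argv[2])
for q in cut_out(f"cassette_{sys.argv[1]}_mid",p)[:1]:
    c,sz,a,k,P=rect(p,q["region"],z,True); v,f=fit(p,q["region"],[c[0],c[1],a],z); print(q["confidence"],c,sz,a,"fit",v,f,k)
E
python3 tr.py e 34
```

```text
Traceback (most recent call last):
  File "tr.py", line 3, in <module>
    s=env.state(); e=s["eef_pos"]; print(s["t"],e.round(1),s["tcp_rot"][2].round(3),s["opening"].round(3),s["ft_force"].round(1))
                                                                                    ^^^^^^^^^^^^^^^^^^
AttributeError: 'float' object has no attribute 'round'
```

```bash
sed -i 's/s\["opening"\].round(3)/s["opening"]/' tr.py; python3 tr.py e 34
```

```text
24.6 [545.4 -91.  221.8] 0.04 0.9215239627392667 [0.  0.6 0.6]
0.67 [531.87054443 -89.18504333] [63.62281036376953, 124.83592224121094] 0.050454855 fit [ 5.37576216e+02 -8.81426043e+01  4.67900252e-02] 3311.25 14609
```

>>> move_arm(
  commands=[
    [[0,0,-0.14],0,0.9],
    [[0,0,0],0,-1],
    [[0,0,0],0,-1],
    [[0,0,0],0,-1],
    [[0,0,0],0,-1],
    [[0,0,0],0,-1],
    [[0,0,0],0,-1],
  ],
)

```text
t: 25.28
eef_pos: [545.4, -91.0, 217.7]
tcp_rot: [3.141, -0.0, 0.04]
ft_force: [-1.3, -1.7, 3.3]
opening: 0.599
grip_force: 30.0
```

>>> move_arm(
  commands=[
    [[0,0,0.05],0,-1],
    [[0.1,0,0],0,-1],
    [[0.1,0,0],0,-1],
    [[0,0,0],0,-1],
  ],
)

```text
t: 25.62
eef_pos: [551.0, -90.7, 218.8]
tcp_rot: [-3.141, 0.003, 0.04]
ft_force: [-3.9, 1.7, 1.1]
opening: 0.6
grip_force: 30.0
```

```bash
python3 tr.py e 36
```

```text
25.6167 [551.  -90.7 218.8] 0.04 0.60000061175767 [-3.9  1.7  1.1]
0.97 [539.71820068 -88.96258545] [63.82405090332031, 116.26725769042969] 0.04121399 fit [ 5.41425961e+02 -8.83403787e+01  4.75760107e-02] 3047.0625 14728
```

An opening of 57 mm means it still leans on the left posts. I move it 12 mm to the right, clear of the posts, then release.

>>> move_arm(
  commands=[
    [[-0.1,0,0.2],0,-1],
    [[-0.1,-0.2,0.1],0,-1],
    [[0,-0.2,0],0,-1],
    [[0,0,-0.1],0,-1],
    [[0,0,0],0,0.5],
    [[0,0,0],0,1],
    [[0,0,0],0,1],
    [[0,0,0],0,1],
    [[0,0,0],0,1],
    [[0,0,-0.24],0,1],
    [[0,0,0],0,1],
  ],
)

```text
t: 26.63
eef_pos: [545.1, -102.8, 216.8]
tcp_rot: [-3.141, 0.001, 0.04]
ft_force: [-0.7, -0.0, -0.8]
opening: 0.987
grip_force: 0.0
```

```bash
python3 tr.py e 34
```

```text
26.6333 [ 545.1 -102.8  216.8] 0.04 0.9867457964585677 [-0.7 -0.  -0.8]
0.86 [542.20336914 -97.68421936] [64.74137115478516, 105.63861846923828] 0.050903797 fit [ 5.38398164e+02 -9.72444850e+01  4.88977391e-02] 3418.0625 14302
```

>>> move_arm(
  commands=[
    [[0,0,0],0,-1],
    [[0,0,0],0,-1],
    [[0,0,0],0,-1],
    [[0,0,0],0,-1],
    [[0,0,0],0,-1],
    [[0,0,0],0,-1],
  ],
)

```text
t: 27.23
eef_pos: [545.3, -102.9, 217.9]
tcp_rot: [3.141, -0.0, 0.04]
ft_force: [0.4, 0.4, 0.9]
opening: 0.671
grip_force: 30.0
```

>>> move_arm(
  commands=[
    [[0,0.1,0.06],0,-1],
    [[0,0.15,0],0,-1],
    [[0,0.1,0],0,-1],
    [[0,0,0],0,-1],
  ],
)

```text
t: 27.57
eef_pos: [545.4, -92.5, 219.8]
tcp_rot: [3.14, -0.001, 0.042]
ft_force: [-0.9, -8.3, -0.5]
opening: 0.673
grip_force: 30.0
```

>>> move_arm(
  commands=[
    [[0,0.05,0],0,-1],
    [[0,0,0],0,-1],
  ],
)

```text
t: 27.73
eef_pos: [545.4, -92.1, 219.9]
tcp_rot: [3.139, -0.001, 0.042]
ft_force: [-3.2, -17.2, 0.1]
opening: 0.671
grip_force: 30.0
```

>>> move_arm(
  commands=[
    [[0.1,0,0],0,-1],
    [[0.1,0,0],0,-1],
    [[0,0,0],0,-1],
  ],
)

```text
t: 27.98
eef_pos: [551.4, -92.0, 219.8]
tcp_rot: [3.139, 0.0, 0.041]
ft_force: [-3.5, -16.1, 1.7]
opening: 0.668
grip_force: 30.0
```

>>> move_arm(
  commands=[
    [[0,-0.04,0],0,-1],
    [[0.1,0,0],0,-1],
    [[0,0,0],0,-1],
  ],
)

```text
t: 28.23
eef_pos: [553.9, -92.4, 219.6]
tcp_rot: [3.141, 0.002, 0.041]
ft_force: [-4.5, -8.1, 2.0]
opening: 0.666
grip_force: 30.0
```

>>> move_arm(
  commands=[
    [[0.1,0,0],0,-1],
    [[0,0,0],0,-1],
  ],
)

```text
t: 28.4
eef_pos: [556.9, -92.3, 219.6]
tcp_rot: [3.141, 0.002, 0.041]
ft_force: [-5.2, -6.6, 2.6]
opening: 0.671
grip_force: 30.0
```

```bash
cat > fr.py <<'E'
from h import *
# far fence bottom/top edges & left post & cassette front edge gaps
import sys
p=read_camera("wrist"); s=env.state(); print(s["eef_pos"].round(1),s["ft_force"].round(1)); z=float(sys.argv[1])
g=p["image"].astype(int); e=s["eef_pos"]
for dy in(-20,0,20):
    # sample along x at height z line, report brightness
    xs=np.arange(e[0]+35,e[0]+90,1.); pr=[proj(p,[x,e[1]+dy,z],True) for x in xs]
    print(dy,[int(g[int(round(v)),int(round(u))].max()) if 0<=v<400 else -1 for u,v in pr])
E
python3 fr.py 36
```

```text
[556.9 -92.3 219.6] [-5.3 -6.1  1.3]
-20 [73, 73, 73, 73, 73, 72, 141, 149, 149, 149, 149, 149, 148, 132, 18, 19, 19, 18, 19, 19, 19, 20, 20, 20, 13, 12, 12, 12, 14, 10, 133, 132, 132, 132, 132, 133, 133, 134, 116, 93, 92, 92, 93, 93, 93, 92, 92, 92, 92, 91, 91, 91, 92, 92, 93]
0 [149, 148, 148, 148, 148, 149, 148, 149, 149, 148, 149, 149, 149, 45, 21, 20, 20, 20, 19, 20, 19, 20, 20, 15, 12, 14, 13, 12, 18, 119, 132, 132, 132, 131, 132, 132, 133, 118, 92, 92, 94, 93, 93, 92, 92, 91, 91, 90, 91, 92, 92, 92, 91, 92, 92]
20 [73, 73, 73, 72, 134, 149, 149, 149, 148, 148, 148, 137, 18, 19, 20, 19, 19, 19, 20, 19, 18, 20, 14, 12, 14, 12, 14, 13, 82, 130, 130, 130, 130, 130, 130, 130, 131, 93, 93, 92, 160, 167, 166, 166, 163, 164, 164, 163, 162, 162, 163, 164, 165, 164, 165]
```

>>> move_arm(
  commands=[
    [[0,0,-0.05],0,-1],
    [[0,0,0],0,0.5],
    [[0,0,0],0,0.6],
    [[0,0,0],0,0.7],
    [[0,0,0],0,0.7],
    [[0,0,0.5],0,0.7],
    [[0,0,0.8],0,1],
    [[0,0,0.8],0,1],
    [[-0.8,0,0.8],0,1],
    [[-0.8,0,0.5],0,1],
    [[-0.2,0,0],0,1],
    [[0,0,0],0,1],
  ],
)

```text
t: 29.45
eef_pos: [502.3, -92.0, 321.0]
tcp_rot: [3.141, -0.001, 0.039]
ft_force: [0.7, 0.0, 0.5]
opening: 0.998
grip_force: 0.0
```

```bash
python3 - <<'E'
from cas import *
s=env.state(); e=s["eef_pos"]; print(s["t"],e.round(1),s["tcp_rot"][2])
p=read_camera("wrist"); g=p["image"].astype(int)
for t,z in(("e",34),("a",10),("b",10),("c",10)):
    for q in cut_out(f"cassette_{t}_mid",p)[:1]:
        c,sz,a,k,P=rect(p,q["region"],z,True); v,f=fit(p,q["region"],[c[0],c[1],a],z); print(t,round(q["confidence"],2),c.round(1),np.round(sz,1),round(float(a),3),"fit",v.round(3),f,k)
for y in(-110,-90,-70):
    xs=np.arange(585,620,1.); pr=[proj(p,[x,y,34],True) for x in xs]
    print(y,[int(g[int(round(v)),int(round(u))].max()) if 0<=v<400 else -1 for u,v in pr])
ys=np.arange(-68,-40,1.)
for x in(593,503): print(x,[int(g[int(round(v)),int(round(u))].max()) if 0<=v<400 else -1 for u,v in [proj(p,[x,y,34],True) for y in ys]])
E
```

```text
29.45 [502.3 -92.  321. ] 0.03946873099152004
e 0.61 [544.2 -94.4] [ 65.2 110.2] 0.044 fit [ 5.4484e+02 -9.3461e+01  5.0000e-02] 176.0 8921
a 0.97 [ 456.3 -250.5] [ 65.8 104.9] 0.208 fit [ 4.51784e+02 -2.53583e+02  2.20000e-01] 1253.1875 3582
b 0.79 [ 582.2 -257.6] [ 69.5 110.1] 0.278 fit [ 5.83754e+02 -2.58737e+02  2.82000e-01] 244.5 5619
c 0.96 [ 458.6 -383.8] [69.1 73.6] 1.366 fit [ 454.578 -408.75     1.294] 1049.5 1683
-110 [71, 109, 142, 142, 142, 142, 142, 141, 142, 142, 141, 142, 142, 141, 141, 139, 125, 22, 12, 10, 16, 21, 21, 22, 23, 21, 21, 20, 22, 21, 112, 132, 132, 104, 90]
-90 [234, 234, 234, 234, 234, 234, 234, 234, 234, 234, 233, 233, 233, 234, 219, 160, 48, 9, 10, 24, 42, 43, 42, 41, 41, 41, 41, 41, 42, 111, 132, 132, 112, 89, 122]
-70 [235, 235, 235, 235, 235, 235, 235, 235, 235, 235, 235, 234, 234, 218, 175, 90, 11, 12, 33, 45, 44, 44, 43, 43, 44, 43, 43, 62, 120, 127, 126, 119, 87, 133, 150]
593 [235, 235, 142, 142, 142, 142, 142, 141, 102, 43, 9, 10, 9, 11, 44, 47, 47, 48, 48, 48, 46, 46, 89, 164, 231, 232, 231, 229]
503 [139, 139, 140, 137, 129, 54, 14, 10, 12, 11, 11, 10, 10, 10, 12, 10, 11, 20, 132, 141, 142, 143, 143, 141, 140, 140, 141, 143]
```

White lies flat against both fences: fit (544.8, -93.5), edges abut. Next is yellow.

>>> move_arm(
  commands=[
    [[0,-0.7,0],0.4,1],
    [[0,-0.7,0],0.4,1],
    [[0,-0.7,0],0.4,1],
    [[0,-0.7,0],0.4,1],
    [[0,-0.7,0],0.4,1],
    [[0,-0.7,0],0.4,1],
    [[0,-0.7,0],0.4,1],
    [[0,-0.7,0],0.2,1],
    [[0,-0.3,0],0,1],
    [[0,0,0],0,1],
    [[0,0,0],0,1],
  ],
)

```text
t: 30.62
eef_pos: [503.4, -268.9, 319.5]
tcp_rot: [-3.141, 0.001, 0.279]
ft_force: [-0.2, 0.1, 0.6]
opening: 1.0
grip_force: 0.0
```

```bash
python3 cas.py b a c
```

```text
30.6167 [ 503.4 -268.9  319.5] 0.279 0.99957439701486
b 0.66 [ 582.6 -258.9] [ 63.9 108.6] 0.28 fit [ 5.83523e+02 -2.57799e+02  2.78000e-01] 222.1875 7797
a 0.96 [ 452.6 -253.8] [ 64.7 112.6] 0.201 fit [ 4.51979e+02 -2.52325e+02  2.12000e-01] 156.125 6154
c 0.75 [ 438.5 -380.1] [ 67.4 111.3] -0.218 fit [ 4.37581e+02 -3.82207e+02 -2.06000e-01] 3271.5625 1791
```

>>> move_arm(
  commands=[
    [[0.6,0.1,-0.3],0,1],
    [[0.8,0.1,-0.6],0,1],
    [[0.8,0.1,-0.7],0,1],
    [[0.45,0.06,-0.8],0,1],
    [[0,0,-0.8],0,1],
    [[0,0,-0.7],0,1],
    [[0,0,-0.3],0,1],
    [[0,0,0],0,1],
    [[0,0,0],0,1],
    [[0,0,0],0,-1],
    [[0,0,0],0,-1],
    [[0,0,0],0,-1],
    [[0,0,0],0,-1],
    [[0,0,0],0,-1],
    [[0,0,0],0,-1],
  ],
)

```text
t: 32.12
eef_pos: [582.8, -258.4, 194.6]
tcp_rot: [3.141, -0.0, 0.28]
ft_force: [-0.8, -0.4, 3.2]
opening: 0.671
grip_force: 30.0
```

>>> move_arm(
  commands=[
    [[0,0,0.5],0,-1],
    [[0,0,1],0,-1],
    [[0,0,1],0,-1],
    [[0,0.2,1],0,-1],
    [[-0.15,0.6,0],-0.3,-1],
    [[-0.15,0.6,0],-0.3,-1],
    [[-0.15,0.6,0],-0.3,-1],
    [[-0.15,0.6,0],-0.3,-1],
    [[-0.15,0.6,0],-0.3,-1],
    [[-0.15,0.6,0],-0.3,-1],
    [[-0.15,0.6,0],-0.3,-1],
    [[-0.15,0.6,0],-0.3,-1],
    [[-0.15,0.4,0],-0.3,-1],
    [[-0.05,0.05,0],-0.24,-1],
    [[0,0,0],0,-1],
    [[0,0,0],0,-1],
  ],
)

```text
t: 33.45
eef_pos: [541.0, -95.3, 299.3]
tcp_rot: [3.141, -0.0, 0.045]
ft_force: [0.6, 0.5, -1.3]
opening: 0.67
grip_force: 30.0
```

```bash
cat > held.py <<'E'
from h import *
import sys
s=env.state(); e=s["eef_pos"]; yaw=s["tcp_rot"][2]; print(s["t"],e.round(1),yaw.round(3),s["opening"])
p=read_camera("wrist")
for q in cut_out(f"cassette_{sys.argv[1]}_mid",p)[:1]:
    c,sz,a,k,P=rect(p,q["region"],e[2]-184,True); x=np.array([np.cos(yaw),np.sin(yaw)])
    L=(P-e[:2])@np.c_[x,[-x[1],x[0]]]; print("held",q["confidence"],sz,"dyaw",a-yaw,"front edge ->centre x",L[:,0].max()-55.5,"y",(L[:,1].max()+L[:,1].min())/2, "rear",L[:,0].min())
E
python3 held.py b
```

```text
33.45 [541.  -95.3 299.3] 0.045 0.6697774226095399
held 0.72 [64.74112701416016, 111.0660171508789] dyaw -0.0015243239734350489 front edge ->centre x 1.4856906348386332 y -1.1505104177339511 rear -54.142459670987094
```

>>> move_arm(
  commands=[
    [[0,0,-0.5],0,-1],
    [[0,0,-0.8],0,-1],
    [[0,0,-0.6],0,-1],
    [[0,0,-0.3],0,-1],
    [[0,0,-0.06],0,-1],
    [[0,0,0],0,-1],
    [[0,0,0],0,-1],
  ],
)

```text
t: 34.13
eef_pos: [541.1, -95.1, 232.1]
tcp_rot: [3.141, -0.001, 0.044]
ft_force: [-0.2, 0.5, -1.7]
opening: 0.666
grip_force: 30.0
```

>>> move_arm(
  commands=[
    [[0,0.06,0],0,-1],
    [[0,0.04,0],0,-1],
    [[0,0,0],0,-1],
  ],
)

```text
t: 34.38
eef_pos: [541.0, -92.5, 232.4]
tcp_rot: [3.139, -0.002, 0.046]
ft_force: [-1.1, -10.0, -0.4]
opening: 0.668
grip_force: 30.0
```

>>> move_arm(
  commands=[
    [[0.1,0,0],0,-1],
    [[0.1,0,0],0,-1],
    [[0,0,0],0,-1],
  ],
)

```text
t: 34.63
eef_pos: [546.8, -92.5, 232.1]
tcp_rot: [3.14, 0.0, 0.045]
ft_force: [-2.8, -8.6, -0.9]
opening: 0.671
grip_force: 30.0
```

>>> move_arm(
  commands=[
    [[0.1,0,0],0,-1],
    [[0,0,0],0,-1],
  ],
)

```text
t: 34.8
eef_pos: [549.6, -92.4, 232.0]
tcp_rot: [3.141, 0.001, 0.045]
ft_force: [-4.3, -8.7, 0.2]
opening: 0.669
grip_force: 30.0
```

>>> move_arm(
  commands=[
    [[0,-0.02,-0.06],0,-1],
    [[0,0,-0.05],0,-1],
    [[0,0,0],0,-1],
  ],
)

```text
t: 35.05
eef_pos: [549.5, -92.6, 228.7]
tcp_rot: [3.141, 0.0, 0.045]
ft_force: [-4.0, -4.4, 1.7]
opening: 0.667
grip_force: 30.0
```

>>> move_arm(
  commands=[
    [[0,0,0],0,0.5],
    [[0,0,0],0,0.6],
    [[0,0,0],0,0.7],
    [[0,0,0],0,0.7],
    [[0,0,0.5],0,0.7],
    [[0,0,0.8],0,1],
    [[0,0,0.8],0,1],
    [[-0.8,0,0.8],0,1],
    [[-0.8,0,0.2],0,1],
    [[0,0,0],0,1],
    [[0,0,0],0,1],
  ],
)

```text
t: 35.97
eef_pos: [501.4, -92.4, 321.8]
tcp_rot: [3.141, -0.001, 0.044]
ft_force: [-0.1, 0.4, -0.7]
opening: 0.997
grip_force: 0.0
```

```bash
cat > chk.py <<'E'
import sys
from cas import *
s=env.state(); e=s["eef_pos"]; print(s["t"],e.round(1),s["tcp_rot"][2])
p=read_camera("wrist"); z=float(sys.argv[2])
for q in cut_out(f"cassette_{sys.argv[1]}_mid",p)[:1]:
    c,sz,a,k,P=rect(p,q["region"],z,True); v,f=fit(p,q["region"],[c[0],c[1],a],z); print(round(q["confidence"],2),c.round(1),np.round(sz,1),round(float(a),3),"fit",v.round(3),f,k)
    x=np.array([1,.045]); L=(P-[598.6,-59.3])@np.c_[x,[-.045,1]]; print("corner frame x",np.percentile(L[:,0],[.5,99.5]),"y",np.percentile(L[:,1],[.5,99.5]))
E
python3 chk.py b 44
```

```text
35.9667 [501.4 -92.4 321.8] 0.044194636781285546
0.85 [545.1 -94.1] [ 64.3 108.8] 0.043 fit [ 5.45911e+02 -9.33790e+01  5.30000e-02] 292.625 9326
corner frame x [-108.58818057   -1.5339508 ] y [-63.60931477  -1.09530433]
```

>>> move_arm(
  commands=[
    [[-0.2,-0.6,0],0.26,1],
    [[-0.2,-0.7,0],0.26,1],
    [[-0.2,-0.7,0],0.26,1],
    [[-0.2,-0.7,0],0.26,1],
    [[-0.2,-0.7,0],0.26,1],
    [[-0.2,-0.7,0],0.26,1],
    [[-0.2,-0.7,0],0.26,1],
    [[-0.25,-0.53,-0.3],0.26,1],
    [[0,0,-0.8],0,1],
    [[0,0,-0.9],0,1],
    [[0,0,-0.9],0,1],
    [[0,0,-0.8],0,1],
    [[0,0,-0.4],0,1],
    [[0,0,-0.15],0,1],
    [[0,0,0],0,1],
  ],
)

```text
t: 37.32
eef_pos: [452.7, -252.5, 192.1]
tcp_rot: [-3.14, 0.002, 0.211]
ft_force: [-0.1, 0.1, -0.2]
opening: 1.0
grip_force: 0.0
```

>>> move_arm(
  commands=[
    [[0,0,0],0,-1],
    [[0,0,0],0,-1],
    [[0,0,0],0,-1],
    [[0,0,0],0,-1],
    [[0,0,0],0,-1],
    [[0,0,0],0,-1],
  ],
)

```text
t: 37.82
eef_pos: [452.4, -252.4, 194.0]
tcp_rot: [3.141, -0.001, 0.211]
ft_force: [-0.1, 0.3, 4.5]
opening: 0.667
grip_force: 30.0
```

>>> move_arm(
  commands=[
    [[0,0,0.5],0,-1],
    [[0,0,1],0,-1],
    [[0,0,1],0,-1],
    [[0,0,1],0,-1],
    [[0.3,0.5,0],-0.2,-1],
    [[0.3,0.5,0],-0.2,-1],
    [[0.3,0.5,0],-0.2,-1],
    [[0.3,0.5,0],-0.2,-1],
    [[0.3,0.5,0],-0.2,-1],
    [[0.3,0.5,0],-0.2,-1],
    [[0.3,0.5,0],-0.2,-1],
    [[0.3,0.5,0],-0.2,-1],
    [[0.3,0.5,0],-0.2,-1],
    [[0.25,0.5,0],-0.28,-1],
    [[0,0.25,0],0,-1],
    [[0,0,0],0,-1],
    [[0,0,0],0,-1],
  ],
)

```text
t: 39.23
eef_pos: [540.4, -94.8, 298.5]
tcp_rot: [3.142, 0.0, 0.046]
ft_force: [0.3, -0.1, -1.5]
opening: 0.667
grip_force: 30.0
```

```bash
python3 held.py a
```

```text
39.2333 [540.4 -94.8 298.5] 0.046 0.6674505293201574
held 0.67 [64.29073333740234, 110.950439453125] dyaw -0.0037707172102094955 front edge ->centre x 0.28142577277230885 y -1.0303911969214194 rear -55.194574996634756
```

>>> move_arm(
  commands=[
    [[0,0,-0.5],0,-1],
    [[0,0,-0.7],0,-1],
    [[0,0,-0.5],0,-1],
    [[0,0,-0.2],0,-1],
    [[0,0,0],0,-1],
    [[0,0,0],0,-1],
  ],
)

```text
t: 39.83
eef_pos: [540.9, -95.4, 241.8]
tcp_rot: [3.142, 0.0, 0.044]
ft_force: [-0.1, 0.2, -1.6]
opening: 0.668
grip_force: 30.0
```

>>> move_arm(
  commands=[
    [[0,0.05,0],0,-1],
    [[0,0.04,0],0,-1],
    [[0,0,0],0,-1],
  ],
)

```text
t: 40.08
eef_pos: [541.0, -92.7, 242.5]
tcp_rot: [3.139, -0.002, 0.046]
ft_force: [-0.7, -8.5, -1.4]
opening: 0.669
grip_force: 30.0
```

>>> move_arm(
  commands=[
    [[0.1,0,0],0,-1],
    [[0.1,0,0],0,-1],
    [[0.1,0,0],0,-1],
    [[0,0,0],0,-1],
  ],
)

```text
t: 40.42
eef_pos: [549.7, -92.5, 242.2]
tcp_rot: [3.14, 0.001, 0.046]
ft_force: [-4.2, -6.1, -0.5]
opening: 0.67
grip_force: 30.0
```

>>> move_arm(
  commands=[
    [[0,-0.02,-0.06],0,-1],
    [[0,0,-0.06],0,-1],
    [[0,0,0],0,-1],
    [[0,0,0],0,0.5],
    [[0,0,0],0,0.6],
    [[0,0,0],0,0.7],
    [[0,0,0],0,0.7],
    [[0,0,0.5],0,0.7],
    [[0,0,0.8],0,1],
    [[0,0,0.8],0,1],
    [[-0.8,0,0.6],0,1],
    [[-0.8,0,0],0,1],
    [[0,0,0],0,1],
    [[0,0,0],0,1],
  ],
)

```text
t: 41.58
eef_pos: [501.4, -92.7, 319.5]
tcp_rot: [3.141, -0.001, 0.044]
ft_force: [-0.6, 0.3, -0.9]
opening: 0.999
grip_force: 0.0
```

```bash
python3 chk.py a 54
```

```text
41.5833 [501.4 -92.7 319.5] 0.04417566530267858
0.8 [545.1 -93.9] [ 65.  111.5] 0.047 fit [ 5.45987e+02 -9.33100e+01  4.20000e-02] 187.375 10622
corner frame x [-109.73726711   -0.20520941] y [-63.97757711  -0.58245043]
```

>>> move_arm(
  commands=[
    [[-0.3,-0.6,0],-0.2,1],
    [[-0.35,-0.7,0],-0.25,1],
    [[-0.35,-0.7,0],-0.25,1],
    [[-0.35,-0.7,0],-0.25,1],
    [[-0.35,-0.7,0],-0.25,1],
    [[-0.35,-0.7,0],-0.25,1],
    [[-0.35,-0.7,0],-0.25,1],
    [[-0.35,-0.7,0],-0.25,1],
    [[-0.35,-0.7,0],-0.25,1],
    [[-0.35,-0.7,0],-0.25,1],
    [[-0.35,-0.7,0],-0.25,1],
    [[-0.35,-0.7,0],-0.25,1],
    [[-0.35,-0.7,0],-0.25,1],
    [[0,0,0],0,1],
    [[0,0,0],0,1],
  ],
)

```text
t: 42.93
eef_pos: [366.9, -363.8, 318.3]
tcp_rot: [-3.141, 0.0, -0.213]
ft_force: [0.4, 0.6, -0.2]
opening: 1.0
grip_force: 0.0
```

```bash
python3 cas.py c d
```

```text
42.9333 [ 366.9 -363.8  318.3] -0.213 0.9996564380228775
c 0.82 [ 436.6 -381.5] [ 65.9 110.8] -0.219 fit [ 4.37829e+02 -3.81334e+02 -2.20000e-01] 194.0 8176
```

>>> move_arm(
  commands=[
    [[0.5,-0.12,-0.3],0,1],
    [[0.6,-0.15,-0.6],0,1],
    [[0.6,-0.15,-0.7],0,1],
    [[0.6,-0.15,-0.8],0,1],
    [[0.05,0,-0.8],0,1],
    [[0,0,-0.6],0,1],
    [[0,0,-0.3],0,1],
    [[0,0,-0.05],0,1],
    [[0,0,0],0,1],
    [[0,0,0],0,-1],
    [[0,0,0],0,-1],
    [[0,0,0],0,-1],
    [[0,0,0],0,-1],
    [[0,0,0],0,-1],
    [[0,0,0],0,-1],
  ],
)

```text
t: 44.38
eef_pos: [437.3, -379.9, 194.9]
tcp_rot: [3.141, -0.001, -0.211]
ft_force: [-1.0, 0.1, 3.3]
opening: 0.668
grip_force: 30.0
```

>>> move_arm(
  commands=[
    [[0,0,0.5],0,-1],
    [[0,0,1],0,-1],
    [[0,0,1],0,-1],
    [[0,0.2,1],0,-1],
    [[0.25,0.68,0],0.25,-1],
    [[0.25,0.68,0],0.25,-1],
    [[0.25,0.68,0],0.25,-1],
    [[0.25,0.68,0],0.25,-1],
    [[0.25,0.68,0],0.25,-1],
    [[0.25,0.68,0],0.25,-1],
    [[0.25,0.68,0],0.25,-1],
    [[0.25,0.68,0],0.25,-1],
    [[0.25,0.68,0],0.25,-1],
    [[0.25,0.68,0],0.25,-1],
    [[0.25,0.68,0],0.25,-1],
    [[0.25,0.68,0],0.25,-1],
    [[0.25,0.68,0],0.2,-1],
    [[0.2,0.45,0],0,-1],
    [[0,0,0],0,-1],
    [[0,0,0],0,-1],
  ],
)

```text
t: 46.05
eef_pos: [540.8, -94.7, 299.4]
tcp_rot: [3.142, 0.0, 0.046]
ft_force: [-0.5, -0.4, -1.0]
opening: 0.671
grip_force: 30.0
```

```bash
python3 held.py c
```

```text
46.05 [540.8 -94.7 299.4] 0.046 0.6712723632165148
held 0.76 [63.61833953857422, 111.97051239013672] dyaw -0.0009556952709623978 front edge ->centre x 1.3940372178379974 y -0.9641531434365813 rear -55.114309081552065
```

>>> move_arm(
  commands=[
    [[0,0,-0.5],0,-1],
    [[0,0,-0.6],0,-1],
    [[0,0,-0.4],0,-1],
    [[0,0,-0.08],0,-1],
    [[0,0,0],0,-1],
    [[0,0,0],0,-1],
  ],
)

```text
t: 46.65
eef_pos: [540.8, -95.7, 252.5]
tcp_rot: [3.141, -0.0, 0.044]
ft_force: [0.4, -0.5, -1.6]
opening: 0.671
grip_force: 30.0
```

>>> move_arm(
  commands=[
    [[0,0.05,0],0,-1],
    [[0,0.04,0],0,-1],
    [[0,0,0],0,-1],
  ],
)

```text
t: 46.9
eef_pos: [541.0, -92.8, 252.8]
tcp_rot: [3.14, -0.001, 0.046]
ft_force: [-0.2, -6.0, -0.0]
opening: 0.67
grip_force: 30.0
```

>>> move_arm(
  commands=[
    [[0.1,0,0],0,-1],
    [[0.1,0,0],0,-1],
    [[0.1,0,0],0,-1],
    [[0,0,0],0,-1],
  ],
)

```text
t: 47.23
eef_pos: [549.6, -92.6, 252.6]
tcp_rot: [3.141, 0.001, 0.046]
ft_force: [-3.8, -3.7, 1.1]
opening: 0.669
grip_force: 30.0
```

>>> move_arm(
  commands=[
    [[0,-0.02,-0.07],0,-1],
    [[0,0,-0.06],0,-1],
    [[0,0,0],0,-1],
    [[0,0,0],0,0.5],
    [[0,0,0],0,0.6],
    [[0,0,0],0,0.7],
    [[0,0,0],0,0.7],
    [[0,0,0.5],0,0.7],
    [[0,0,0.8],0,1],
    [[0,0,0.8],0,1],
    [[-0.8,0,0.2],0,1],
    [[-0.8,0,0],0,1],
    [[0,0,0],0,1],
    [[0,0,0],0,1],
  ],
)

```text
t: 48.4
eef_pos: [501.5, -93.1, 317.6]
tcp_rot: [3.141, -0.001, 0.044]
ft_force: [-0.1, -0.7, 0.5]
opening: 0.999
grip_force: 0.0
```

```bash
python3 chk.py c 64; python3 - <<'E'
from h import *
p=read_camera("wrist"); p2=read_camera("side")
for q in p,p2:
  for t in("rod","cassette_d_mid"):
    for r in search_frame(t,q)[:2]: print(t,r)
# visible stack edges in side camera: expected right-face outline of the whole stack
for t in "abce":
    for r in cut_out(f"cassette_{t}_mid",p2)[:1]:
        ys,xs=np.nonzero(r["region"]); print(t,round(r["confidence"],2),xs.min(),xs.max(),ys.min(),ys.max(),len(xs))
E
```

```text
48.4 [501.5 -93.1 317.6] 0.044111805667612636
0.84 [545.2 -94.2] [ 64.1 109.5] 0.045 fit [ 5.46092e+02 -9.33160e+01  4.20000e-02] 206.9375 11424
corner frame x [-109.60161247   -0.87542007] y [-63.73826662  -1.22175843]
rod {'at': [37.0, 208.2], 'confidence': 0.6}
rod {'at': [295.0, 176.0], 'confidence': 0.69}
rod {'at': [343.2, 240.3], 'confidence': 0.6}
cassette_d_mid {'at': [351.3, 136.9], 'confidence': 0.73}
a 0.59 322 365 246 251 130
b 0.46 320 363 249 254 83
c 0.96 318 366 227 248 914
e 0.6 320 362 252 257 81
```

All four are stacked, aligned within about 1 mm. Now close the fingers and go in front of the lip.

>>> move_arm(
  commands=[
    [[-0.7,-0.1,0],0,-1],
    [[-0.8,-0.1,0],0,-1],
    [[-0.8,-0.1,0],0,-1],
    [[-0.7,-0.03,0],0,-1],
    [[0,0,-0.5],0,-1],
    [[0,0,-0.8],0,-1],
    [[0,0,-0.8],0,-1],
    [[0,0,-0.8],0,-1],
    [[0,0,-0.6],0,-1],
    [[0,0,-0.2],0,-1],
    [[0,0,0],0,-1],
    [[0,0,0],0,-1],
  ],
)

```text
t: 50.0
eef_pos: [412.0, -103.0, 206.5]
tcp_rot: [3.142, 0.0, 0.045]
ft_force: [0.2, 0.6, 1.1]
opening: 0.219
grip_force: 0.0
```

>>> move_arm(
  commands=[
    [[0.1,0.004,0],0,-1],
    [[0.1,0.004,0],0,-1],
    [[0.1,0.004,0],0,-1],
    [[0.1,0.004,0],0,-1],
    [[0,0,0],0,-1],
  ],
)

```text
t: 50.42
eef_pos: [424.5, -102.5, 206.6]
tcp_rot: [3.141, -0.001, 0.045]
ft_force: [0.4, -0.6, 0.1]
opening: 0.002
grip_force: 0.0
```

>>> move_arm(
  commands=[
    [[0.06,0.002,0],0,-1],
    [[0.06,0.002,0],0,-1],
    [[0.1,0.004,0],0,-1],
    [[0.1,0.004,0],0,-1],
    [[0.12,0.005,0],0,-1],
    [[0.12,0.005,0],0,-1],
    [[0.12,0.005,0],0,-1],
    [[0.12,0.005,0],0,-1],
    [[0.12,0.005,0],0,-1],
    [[0.12,0.005,0],0,-1],
    [[0.12,0.005,0],0,-1],
    [[0.12,0.005,0],0,-1],
    [[0.12,0.005,0],0,-1],
    [[0.12,0.005,0],0,-1],
    [[0.12,0.005,0],0,-1],
    [[0.12,0.005,0],0,-1],
    [[0.12,0.005,0],0,-1],
    [[0.12,0.005,0],0,-1],
    [[0.12,0.005,0],0,-1],
    [[0.12,0.005,0],0,-1],
  ],
)

```text
t: 52.08
eef_pos: [490.0, -99.4, 206.1]
tcp_rot: [-3.14, 0.004, 0.045]
ft_force: [-9.1, -1.1, 8.3]
opening: 0.005
grip_force: 4.8
```

>>> move_arm(
  commands=[
    [[0.1,0.004,0],0,-1],
    [[0.1,0.004,0],0,-1],
    [[0.1,0.004,0],0,-1],
    [[0.1,0.004,0],0,-1],
    [[0.1,0.004,0],0,-1],
    [[0.1,0.004,0],0,-1],
    [[0.1,0.004,0],0,-1],
    [[0.06,0.002,0],0,-1],
    [[0,0,0],0,-1],
  ],
)

```text
t: 52.83
eef_pos: [512.8, -98.4, 206.1]
tcp_rot: [-3.14, 0.004, 0.045]
ft_force: [-8.9, 1.2, 7.4]
opening: 0.001
grip_force: 4.0
```

>>> move_arm(
  commands=[
    [[0.06,0.002,0],0,-1],
    [[0.06,0.002,0],0,-1],
    [[0,0,0],0,-1],
  ],
)

```text
t: 53.08
eef_pos: [516.4, -98.3, 206.0]
tcp_rot: [-3.14, 0.004, 0.045]
ft_force: [-7.7, 1.4, 5.9]
opening: 0.003
grip_force: 3.8
```

>>> move_arm(
  commands=[
    [[0.06,0.002,0],0,-1],
    [[0.06,0.002,0],0,-1],
    [[0,0,0],0,-1],
  ],
)

```text
t: 53.33
eef_pos: [519.9, -98.2, 206.0]
tcp_rot: [-3.14, 0.005, 0.045]
ft_force: [-6.7, 1.6, 6.0]
opening: 0.007
grip_force: 4.0
```

>>> move_arm(
  commands=[
    [[0.06,0.002,0],0,-1],
    [[0.03,0.001,0],0,-1],
    [[0,0,0],0,-1],
  ],
)

```text
t: 53.58
eef_pos: [521.7, -98.1, 205.9]
tcp_rot: [-3.139, 0.008, 0.045]
ft_force: [-15.3, -0.5, 11.6]
opening: 0.008
grip_force: 7.6
```

>>> move_arm(
  commands=[
    [[0.05,0.002,0],0,-1],
    [[0,0,0],0,-1],
  ],
)

```text
t: 53.75
eef_pos: [522.4, -98.2, 205.9]
tcp_rot: [-3.139, 0.011, 0.045]
ft_force: [-22.4, -4.4, 15.8]
opening: 0.004
grip_force: 11.3
```

>>> move_arm(
  commands=[
    [[0.02,0,0],0,-1],
    [[0,0,0],0,-1],
    [[-0.1,0,0],0,-1],
    [[-0.2,-0.01,0],0,-1],
    [[-0.4,-0.02,0],0,-1],
    [[-0.6,-0.02,0],0,-1],
    [[-0.8,-0.02,0.3],0,-1],
    [[-0.6,0,0.8],0,-1],
    [[0,0,0.8],0,-1],
    [[0,0,0.8],0,-1],
    [[0,0,0.8],0,-1],
    [[0.6,0,0.6],0,-1],
    [[0.8,0,0],0,-1],
    [[0.8,0,0],0,-1],
    [[0,0,0],0,-1],
    [[0,0,0],0,-1],
  ],
)

```text
t: 55.08
eef_pos: [511.1, -100.4, 328.8]
tcp_rot: [-3.142, 0.0, 0.045]
ft_force: [-0.4, 0.7, 0.4]
opening: 0.005
grip_force: 0.0
```

```bash
python3 chk.py c 64; python3 - <<'E'
from h import *
p=read_camera("wrist"); h=cv2.cvtColor(p["image"],cv2.COLOR_RGB2HSV)
b=((h[...,0]>100)&(h[...,0]<125)&(h[...,1]>150)).astype(np.uint8); n,l,st,ce=cv2.connectedComponentsWithStats(b)
for i in range(1,n):
    if st[i,4]>100: print("blue",rect(p,l==i,34,True)[:4])
p2=read_camera("side"); p3=read_camera("scene")
for q in cut_out("tray_front",p2)[:1]: ys,xs=np.nonzero(q["region"]); print("tray side",xs.min(),xs.max(),ys.min(),ys.max())
print("pred latched lip",proj(p2,[526,-99,30]),"far fence",proj(p2,[691,-92,40]))
for n,pp in(("side",p2),("scene",p3)):
  for t in "abce":
    for r in cut_out(f"cassette_{t}_mid",pp)[:1]:
        ys,xs=np.nonzero(r["region"]); print(n,t,round(r["confidence"],2),xs.min(),xs.max(),ys.min(),ys.max(),len(xs))
for q in cut_out("rod",p2)[:1]: print("rod",q["confidence"],rect(p2,q["region"],14)[:3])
for q in cut_out("rod",p3)[:1]: print("rod",q["confidence"],rect(p3,q["region"],14)[:3])
E
```

```text
55.0833 [ 511.1 -100.4  328.8] 0.045191756219742585
0.64 [628.5 -90.3] [ 64.4 100.6] 0.048 fit [ 6.34445e+02 -8.91310e+01  4.50000e-02] 109.5 9910
corner frame x [-21.23071046  77.69211384] y [-63.79106802  -1.00036663]
blue (array([633.13726807, -89.01483154]), [71.43192291259766, 109.5545425415039], np.float32(0.044669032), 3337)
blue (array([ 763.52618408, -500.35452271]), [116.46116638183594, 123.1756591796875], np.float32(0.004622221), 2579)
blue (array([615.20513916,  21.58608437]), [13.249181747436523, 86.55281066894531], np.float32(-1.5261197), 828)
blue (array([610.47564697,  87.7983017 ]), [4.990965366363525, 41.992828369140625], np.float32(1.4920884), 113)
blue (array([530.42602539, -99.83706665]), [8.470646858215332, 79.67703247070312], np.float32(-1.5258044), 859)
blue (array([ 356.69006348, -282.3729248 ]), [34.55514907836914, 95.8606185913086], np.float32(-1.5297675), 1186)
tray side 332 409 220 265
pred latched lip [333.18093534 248.17674941] far fence [398.14465937 240.64585752]
side a 0.66 357 401 243 248 134
side b 0.72 352 400 235 251 132
side c 0.61 346 358 128 154 245
side e 0.48 353 399 242 254 147
scene a 0.63 249 256 150 153 21
scene c 0.88 243 275 208 239 632
rod 0.5 (array([451.08331299, 284.02639771]), [51.42250061035156, 90.7732925415039], np.float32(-0.055451035))
```

The lip is back at (530.4, -99.8), so the tray is latched. The stack's rear edge suggests up to 2 mm of lag from the far fence, so I nudge the whole stack gently forward with the closed fingers.

>>> move_arm(
  commands=[
    [[0.7,0.1,0],0,-1],
    [[0.65,0.15,0],0,-1],
    [[0,0,-0.6],0,-1],
    [[0,0,-0.8],0,-1],
    [[0,0,-0.8],0,-1],
    [[0,0,-0.8],0,-1],
    [[0,0,-0.5],0,-1],
    [[0,0,-0.15],0,-1],
    [[0,0,0],0,-1],
  ],
)

```text
t: 56.63
eef_pos: [551.2, -93.0, 218.7]
tcp_rot: [-3.141, 0.002, 0.045]
ft_force: [0.2, -0.7, 0.6]
opening: 0.002
grip_force: 0.0
```

>>> move_arm(
  commands=[
    [[0.15,0.006,0],0,-1],
    [[0.15,0.006,0],0,-1],
    [[0.1,0.004,0],0,-1],
    [[0.06,0.002,0],0,-1],
    [[0,0,0],0,-1],
  ],
)

```text
t: 57.05
eef_pos: [565.4, -92.5, 220.2]
tcp_rot: [3.141, -0.001, 0.045]
ft_force: [0.2, -0.2, 0.1]
opening: 0.004
grip_force: 0.0
```

>>> move_arm(
  commands=[
    [[0.05,0.002,0],0,-1],
    [[0,0,0],0,-1],
  ],
)

```text
t: 57.22
eef_pos: [566.3, -92.4, 219.9]
tcp_rot: [-3.141, 0.001, 0.045]
ft_force: [-4.2, 0.3, 3.2]
opening: 0.008
grip_force: 2.1
```

>>> move_arm(
  commands=[
    [[0.05,0.002,0],0,-1],
    [[0,0,0],0,-1],
  ],
)

```text
t: 57.38
eef_pos: [567.6, -92.3, 219.8]
tcp_rot: [-3.141, 0.002, 0.045]
ft_force: [-6.3, -0.9, 4.0]
opening: 0.004
grip_force: 3.0
```

>>> move_arm(
  commands=[
    [[0.04,0.002,0],0,-1],
    [[0,0,0],0,-1],
  ],
)

```text
t: 57.55
eef_pos: [568.6, -92.3, 219.7]
tcp_rot: [-3.141, 0.003, 0.045]
ft_force: [-7.5, -0.6, 6.2]
opening: 0.007
grip_force: 4.0
```

Force plateaus at the tray's spring level, so the stack is against the fence. Withdraw and verify.

>>> move_arm(
  commands=[
    [[-0.06,0,0],0,-1],
    [[-0.1,0,0],0,-1],
    [[-0.3,0,0],0,-1],
    [[0,0,0.5],0,-1],
    [[0,0,0.8],0,-1],
    [[0,0,0.8],0,-1],
    [[0,0,0.8],0,-1],
    [[-0.7,-0.1,0.7],0,-1],
    [[-0.8,-0.1,0],0,-1],
    [[0,0,0],0,-1],
    [[0,0,0],0,-1],
  ],
)

```text
t: 58.47
eef_pos: [509.7, -98.4, 328.1]
tcp_rot: [3.141, -0.001, 0.044]
ft_force: [0.4, 0.4, -1.2]
opening: 0.003
grip_force: 0.0
```

```bash
python3 chk.py c 64; python3 - <<'E'
from h import *
p=read_camera("wrist"); h=cv2.cvtColor(p["image"],cv2.COLOR_RGB2HSV)
b=((h[...,0]>100)&(h[...,0]<125)&(h[...,1]>150)).astype(np.uint8); n,l,st,ce=cv2.connectedComponentsWithStats(b)
for i in range(1,n):
    if st[i,4]>400:
        r=rect(p,l==i,34,True)
        if abs(r[0][0]-530)<25: print("lip",r[:4])
p2=read_camera("side")
for t in "abce":
    for r in cut_out(f"cassette_{t}_mid",p2)[:1]:
        ys,xs=np.nonzero(r["region"]); print(t,round(r["confidence"],2),xs.min(),xs.max(),ys.min(),ys.max(),len(xs))
z={"e":29,"b":39,"a":49,"c":59}
for t,k in z.items():  # expected ends of right face, squared in latched tray
    c=np.array([691.2,-92.5])-55*np.array([.999,.042])-32.*np.array([-.042,.999])
    print(t,proj(p2,[c[0]-55,c[1]-2.3,k]).round(1),proj(p2,[c[0]+55,c[1]+2.3,k]).round(1))
p3=read_camera("scene")
for q in cut_out("rod",p3)[:2]: print("rod",q["confidence"],rect(p3,q["region"],14)[:3])
E
```

```text
58.4667 [509.7 -98.4 328.1] 0.04390758070605694
0.77 [629.1 -90.4] [63.5 96.6] 0.045 fit [ 6.36616e+02 -8.91900e+01  4.30000e-02] 99.75 9600
corner frame x [-19.09517723  76.53839243] y [-64.03495875  -1.07864567]
lip (array([530.18170166, -99.95663452]), [8.393572807312012, 81.25679779052734], np.float32(-1.5232719), 836)
a 0.52 355 399 238 248 121
b 0.65 361 393 248 251 34
c 0.96 353 402 223 246 939
e 0.42 352 398 238 254 147
e [357.5 255.9] [401.4 252.7]
b [357.7 252.9] [401.9 249.7]
a [358.  249.8] [402.5 246.6]
c [358.3 246.7] [403.  243.5]
rod 0.51 (array([489.89587402, 286.08932495]), [25.08562469482422, 188.11651611328125], np.float32(-0.171826))
```

```bash
python3 -c "
from cell import env
print(env.job_done())"
```

```text
the job is handed in; nothing more can be done
None
```

I handed the job in at about 58 s; the call gave no verdict. By my last camera measurements the tray is latched, all four cassettes present (white, yellow, green, blue; no red seen) lie stacked flat against the fences, and the rod is back on its mat.

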